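# Stow the torch in the caddy and fold its lid stay

### The arm

A 7-joint arm with a two-finger parallel gripper is mounted at the origin on the work surface. World frame = base frame: x ahead of the robot, y to its left, z up, the work surface at z = 0. Lengths are in m, angles in rad, forces in N, time in s.
With the tool pointing down it reaches from about 0.425 to 0.875 m from the base axis. Payload 8.4 kg.
Tool frame: the origin (TCP) lies on the centre line of the jaws, within the pads' length; the fingertips stand tcp_to_tips ahead of it and the grasp point (between the pads) lies 8 mm behind it (tcp_to_tips is the distance from the TCP to the fingertips, in m); x points along the fingers, z is the direction in which the jaws open and shut, and the axes are right-handed (so a half turn about x gives the same grasp; the last joint's range is limited). The gripper opens to 85 mm and grips with 20 to 120 N. Pads are 22 mm wide; open, the fingers measure 114 mm over their backs; the gripper's body (76 mm by 85 mm) begins 54 mm behind the grasp point. The pads swing forward as they close: fully open they stand 13 mm farther back than shut.
Start: joints at [-1.279, 0.333, 0.04, 1.465, -0.013, 1.343, -0.059], TCP at [0.248, 0.601, 0.207] pointing down, gripper open.
Joint ranges: [-2.58, 2.58], [-0.38, 2.09], [-1.3, 1.39], [0.25, 2.4], [-1.5, 4.64], [0.08, 2.09], [-2.65, 2.65]. Speed limits (rad/s): [2.22, 2.22, 2.79, 2.79, 3.14, 3.14, 3.14].

### API

Orientations are given as a unit quaternion [x, y, z, w].
In Python, from cell import * gives the robot as it stands.
- The arm moves only by the tool arm_command, never from a script. Its argument "deltas" is a list of rows, each an object with "translation": the shift along the world's x, y, z in mm, a list of three; "rot": the turn, a rotation vector about the world's x, y, z in rad, a list of three; "claw": the gripper command: -1 is fully open, 1 is shut, values between are in proportion. In form: [{"translation": [tx, ty, tz], "rot": [wx, wy, wz], "claw": claw}, ...]. A call has exactly 10 rows; each row shifts and turns the commanded pose from where the row before left it; what a row does not reach is not made up. A row lasts 1/8 s, in which the tool goes at most 62.5 mm and 10.7 degrees, less where a joint would pass 70% of its speed; a pose out of reach is approached as far as the arm can. A call with a gripper value outside its range is refused whole. The fingers move at their own pace and stop on an object; the grip force is fixed at half the most. Time passes only in rows, so rows that do not move let the fingers close, or fill a call up. It gives the time, the measured TCP pose, the force and the opening at its end, in the units of the state.
- read_state(): the state, without advancing time (a new reading comes with each control period).
- grab_frame(name): name is "scene" or "top"; returns the picture (480x640x3 uint8, red, green, blue); there is no depth.
- camera_params(name): a dict with "fovy" (degrees; the focal length in pixels is half the picture's height over the tangent of half this angle, whatever the lens; pixels are square), "cx", "cy" (the principal point, pixels), "D" ([k1, k2, p1, p2, k3] as OpenCV has them; the pictures are not rectified), "R" (3x3) and "t" (3): a world point X has camera coordinates R X + t. Camera axes: x right, y down, z forward; pixel columns grow to the right and rows downward; lengths in m; the calibration is good to about 2 mm. A picture is of the moment at which its call begins. camera_params takes no time and is no camera call.
- hand_in(): hands the job in, once; it reports no verdict.
The state is a dict: "time": time; "qpos": joint angles; "joint_vel": joint speeds; "effort": joint torques, N m; "ee_pos": TCP position; "eef_rot": TCP orientation; "ft_force": force on the tool from outside, world axes, zero at the start; "moment": the same for the moment, N m; "gripper_width": finger opening in m.
Only numpy, scipy, OpenCV 4.12 (cv2) and the standard library are available. Lean on these libraries where they do the work, as an engineer would, in place of code of your own. Each camera call takes 0.05 s, during which the arm holds its last target.

### The job

Put the yellow torch away in the blue tool caddy: raise the lid by its handle until the folding stay at its left end locks and the lid stands by itself, take your hand off it, lay the torch inside, then push the red knob on the stay's knee towards the front, so that it lifts the lid slightly and folds, and let the lid go fully shut. Never strain the stay: feel gently for its end when raising the lid, and do not press the lid down while it is locked. Leave the other things on the shelf where they are.

Things in the scene. Friction and masses are not known exactly. Their poses are not given: they have to be found in the camera images.
- caddy: Blue plastic tool caddy, an open-topped box 190 (x) by 260 (y) by 95 mm high, walls and floor 5 mm, fixed to the shelf. Origin: centre of its underside; x points from its front (handle side, facing the robot) to its back (hinge side), y to its left end, z up. The folding stay is on the outside of its left (+y) end.
- caddy_floor (a point): Centre of the caddy's inner floor, 5 mm above the caddy's underside; the inside is 180 (x) by 250 (y) by 90 mm deep. Axes as the caddy.
- lid_hinge (a point): Middle of the lid's hinge line, at the top of the back wall: 95 mm behind the caddy's centre, 95 mm above its underside. The lid (196 by 260 mm, 8 mm thick, 0.6 kg, flush with the caddy's ends) turns about the caddy's y; this point's axes turn with it.
- lid (a joint): Lid angle, rad: 0 shut, growing as the front edge rises. The hinge is damped: let go unlocked, the lid sinks shut by itself in a few seconds. The stay comes straight (and stops the lid) somewhere between 1.37 and 1.59 rad, differently each time; locked, the lid rests about 0.06 rad lower.
- lid_handle (a point): Middle of the lid's black bail handle: a bar of 12 mm diameter along the caddy's y, free over 84 mm, its centre 36 mm in front of the lid's front edge; 232 mm from the hinge line, 4 mm above the lid's underside plane. Lid shut: 137 mm in front of the caddy's centre, 99 mm above the shelf. Pinch it from above, one finger in the 30 mm gap behind it; it may turn between the fingers.
- stay_lid_end (a point): Upper end of the stay, on the lid's left edge, 110 mm from the hinge line. The stay is two links of 87 mm: from here to the knee, and on to a foot on the caddy's left end, 5 mm behind its centre, about 50 mm up (set differently each time). Raised straight, the knee drops some 17 mm back onto its stop: locked. A few N on the knob to the front free it; after 60 mm the lid sinks by itself.
- knee_knob (a point): Point on the axis of the red knob at the stay's knee: a rod of 15 mm diameter along the caddy's y, from 6 to 76 mm outside the caddy's left end; this point is 58 mm outside. Lid shut: knee folded to the front, about 82 mm in front of the caddy's centre, 38 mm up. Locked: about 57 mm behind the centre, 120 mm up. It swings with the lid between.
- stay_stretch (a joint): Strain of the stay, m: its rubber-bushed lid end stretches (+) or is squeezed (-) 1 mm for each 18 N along the stay. More than 2 mm either way (36 N; about 9 N at the handle beyond the lid's own weight, or the handle 7 mm too far) is too much.
- torch: Yellow plastic torch lying on the shelf, 150 mm long, 34 mm high, body 34 mm wide, head (at +x) 46 mm wide over the last 35 mm; 0.18 kg. Origin: centre of its underside; x along its length towards the head, z up.
- level: Steel spirit level, 400 x 22 x 48 mm, bystander behind the caddy; origin under its centre.
- clamp: Wooden clamp holding a scrap block, 150 x 110 mm, 40 mm high, bystander; origin under its centre.
- hook_tile: White ceramic tile 100 x 100 x 9 mm with a brass hook, bystander; origin under its centre.
- screw_jar: Jar, 68 mm diameter, 85 mm high, bystander; origin under its centre.
- tape: Grey tape measure, 66 x 40 x 62 mm, bystander; origin under its centre.
- mug: Blue mug, 80 mm diameter, 90 mm high, bystander; origin under its centre.
Mind the look-alikes: they are no part of the job. Of the things that look like the torch, the largest one is meant.

How it is judged:
On the way, in this order (a step that is already met when the one before it is completed fails the run):
1. the lid stands open on its locked stay, with nothing touching the caddy (value of joint lid above 1.15 rad and velocity of joint lid between -0.02 and 0.02 rad/s and contact force between each of the arm, the fingers and caddy below 0.1 N), for 0.5 s.
2. the torch lies in the caddy, let go, with the lid still standing open (value of joint lid above 1.15 rad and contact force between the fingers and torch below 0.1 N and x of torch in the frame of caddy between -0.085 and 0.085 m and y of torch in the frame of caddy between -0.12 and 0.12 m and z of torch in the frame of caddy below 0.05 m), for 0.2 s.
At the end, for the whole second after the job is handed in: The lid is fully shut (within 0.03 rad) with the stay folded, and the torch lies at rest inside the caddy (its origin within the walls and less than 50 mm above the caddy's underside) (value of joint lid below 0.03 rad and linear speed of torch below 0.02 m/s and x of torch in the frame of caddy between -0.085 and 0.085 m and y of torch in the frame of caddy between -0.12 and 0.12 m and z of torch in the frame of caddy below 0.05 m); the robot touches nothing.
It fails at once if the stay is pulled by more than 36 N (stretched over 2 mm) (value of joint stay_stretch above 0.002 m).
It fails at once if the stay is pressed by more than 36 N (squeezed over 2 mm) (value of joint stay_stretch below -0.002 m).
It fails at once if a bystander is moved by more than 30 mm (distance of any of level, clamp, hook_tile, screw_jar, tape, mug from where it was at the start of the episode above 0.03 m).
It also fails if it takes over 72 s, if anything falls off the work surface, if the arm or the gripper's body presses on something with over 40 N, if the wrist force passes 120 N, or if a joint passes its speed limit or range.

## Working session

There is one attempt and no reset: what is moved stays moved. The work goes in short steps, Python scripts to look and compute and a tool call to move; the robot and the scene stay as the last step left them, time stands still between calls to the robot, and variables do not carry over. Pictures are saved under pics/ and viewed, and the job is handed in when it is done.

Besides the shell and the picture viewer there is one more tool, called after ">>>" as a command line: name --argument value ..., lists and objects as JSON in quotes. arm_command: Moves the arm, as the interface text tells. Its arguments: {"type":"object","properties":{"deltas":{"type":"array","items":{"type":"object","properties":{"translation":{"type":"array","items":{"type":"number"}},"rot":{"type":"array","items":{"type":"number"}},"claw":{"type":"number"}}}}},"required":["deltas"]}

```bash
ls; mkdir -p pics; python3 - <<'E'
from cell import *
import cv2, numpy as np
s=read_state(); print(s)
for n in ("scene","top"):
    im=grab_frame(n); cv2.imwrite(f"pics/{n}0.png",im[:,:,::-1]); p=camera_params(n); print(n,p)
E
```

```text
pics
{'time': 0.0, 'qpos': array([-1.27919108,  0.33391134,  0.03988667,  1.46623772, -0.01343327,
        1.34329376, -0.05850896]), 'joint_vel': array([ 0.00084214,  0.00035494,  0.00148655,  0.00036409,  0.00057999,
       -0.00052835, -0.00088906]), 'effort': array([-1.29476175e-04, -6.58559203e+01,  1.36554960e+00, -4.05569673e+01,
        1.69078948e-02,  1.26525579e-02, -4.38406175e-06]), 'ee_pos': array([0.24744851, 0.60054112, 0.2063376 ]), 'eef_rot': array([-0.39372516,  0.58802338,  0.39305596,  0.58712521]), 'ft_force': array([-0.22197609, -0.74607614,  0.38369334]), 'moment': array([-0.04566865, -0.02939765,  0.04976509]), 'gripper_width': 0.08527318693530843}
scene {'fovy': 52.97265069699475, 'cx': 327.777471857114, 'cy': 241.3146217980107, 'D': array([-0.02766331,  0.        ,  0.        ,  0.        ,  0.        ]), 'R': array([[ 0.5653029 ,  0.82488228, -0.0013594 ],
       [ 0.67277732, -0.46201563, -0.5778514 ],
       [-0.47728744,  0.3257465 , -0.81614087]]), 't': array([-0.31544886, -0.37179888,  1.81430475])}
top {'fovy': 47.43294926998222, 'cx': 323.98332233965897, 'cy': 239.11797955074942, 'D': array([-0.10696797,  0.        ,  0.        ,  0.        ,  0.        ]), 'R': array([[-2.85423307e-02, -9.99592232e-01, -8.40203983e-04],
       [-9.98507732e-01,  2.85504939e-02, -4.65529702e-02],
       [ 4.65579756e-02, -4.89780096e-04, -9.98915469e-01]]), 't': array([-0.00378694,  0.59958262,  1.62124416])}
```

View pics/scene0.png

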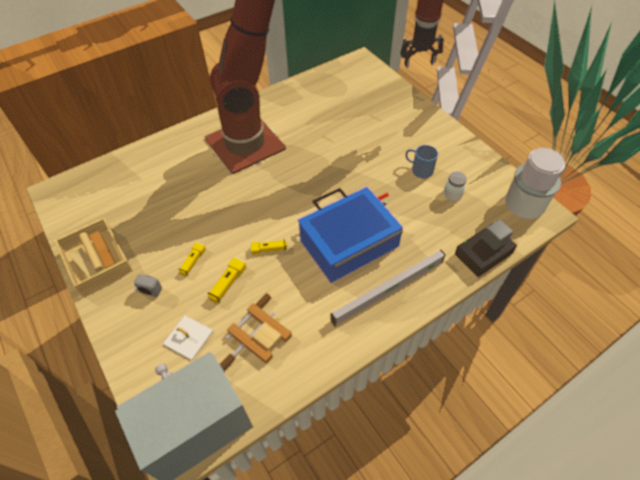

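View pics/top0.png

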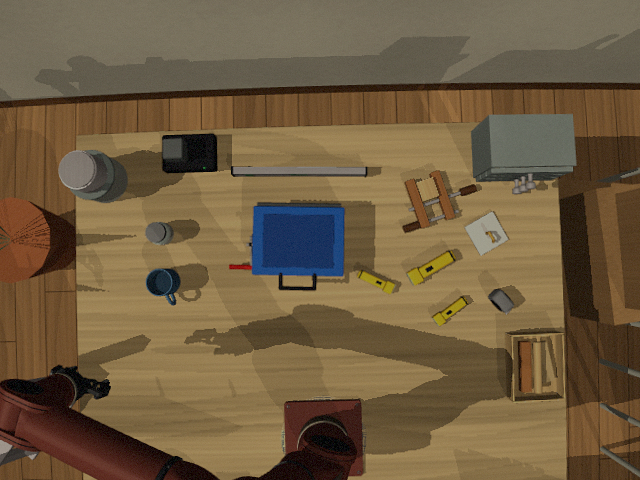

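Three yellow torches appear in the top view, at (376,281), (431,267) and (451,310). The one at (431,267) looks largest. I'll measure all three and view an enlarged crop.

```bash
cat > h.py <<'E'
from cell import *
import cv2, numpy as np
def cam(n):
    p=camera_params(n); f=240/np.tan(np.radians(p['fovy']/2))
    return np.array([[f,0,p['cx']],[0,f,p['cy']],[0,0,1]]),p['D'],p['R'],p['t']
def rays(n,px):
    K,D,R,t=cam(n)
    u=cv2.undistortPoints(np.array(px,float).reshape(-1,1,2),K,D).reshape(-1,2)
    d=np.c_[u,np.ones(len(u))]@R   # R^T d
    return -R.T@t,d
def plane(n,px,z):
    c,d=rays(n,px); return c+d*((z-c[2])/d[:,2])[:,None]
def proj(n,X):
    K,D,R,t=cam(n); return cv2.projectPoints(np.array(X,float).reshape(-1,1,3),cv2.Rodrigues(R)[0],t,K,D)[0].reshape(-1,2)
def tri(pa,pb): # scene px, top px
    c1,d1=rays("scene",[pa]);c2,d2=rays("top",[pb]);d1=d1[0]/np.linalg.norm(d1);d2=d2[0]/np.linalg.norm(d2)
    s=np.linalg.lstsq(np.c_[d1,-d2],c2-c1,rcond=None)[0]; A=c1+s[0]*d1;B=c2+s[1]*d2
    return (A+B)/2,np.linalg.norm(A-B)
E
python3 - <<'E'
from h import *
top=cv2.imread("pics/top0.png"); hsv=cv2.cvtColor(top,cv2.COLOR_BGR2HSV)
def comps(m,amin):
    n,l,st,ce=cv2.connectedComponentsWithStats(m.astype(np.uint8)); return [(i,l,st[i],ce[i]) for i in range(1,n) if st[i][4]>=amin]
y=(hsv[...,0]>22)&(hsv[...,0]<33)&(hsv[...,1]>190)&(hsv[...,2]>90)
for i,l,s,c in comps(y,60):
    pts=np.argwhere(l==i)[:,::-1].astype(float)
    r=cv2.minAreaRect(pts.astype(np.float32)); bx=cv2.boxPoints(r); W=plane("top",bx,0.03)
    print("yellow",s,c,np.round(W,3).tolist(),np.linalg.norm(W[0]-W[1]),np.linalg.norm(W[1]-W[2]))
b=(hsv[...,0]>105)&(hsv[...,0]<125)&(hsv[...,1]>180)
for i,l,s,c in comps(b,1500):
    pts=np.argwhere(l==i)[:,::-1].astype(np.float32); hull=cv2.convexHull(pts); ap=cv2.approxPolyDP(hull,5,True).reshape(-1,2)
    print("blue",s,ap.tolist(),np.round(plane("top",ap,0.1),4).tolist())
r=((hsv[...,0]<6)|(hsv[...,0]>174))&(hsv[...,1]>180)&(hsv[...,2]>100)
for i,l,s,c in comps(r,15): print("red",s,c,plane("top",[c],0.038))
for k,(a,b2,w,h) in {"t":(340,230,140,105),"c":(220,190,140,110)}.items():
    cv2.imwrite(f"pics/crop_{k}0.png",cv2.resize(top[b2:b2+h,a:a+w],None,fx=5,fy=5,interpolation=2))
E
```

```text
yellow [408 253  45  32 495] [429.53535354 267.71717172] [[0.492, -0.264, 0.03], [0.564, -0.381, 0.03], [0.525, -0.405, 0.03], [0.454, -0.288, 0.03]] 0.13697172005596486 0.045399682273282616
yellow [358 271  37  23 287] [376.90592334 281.51219512] [[0.484, -0.114, 0.03], [0.511, -0.129, 0.03], [0.459, -0.225, 0.03], [0.432, -0.211, 0.03]] 0.030421658925263023 0.10991623326063342
yellow [433 298  33  28 290] [449.11034483 311.22413793] [[0.36, -0.336, 0.03], [0.419, -0.42, 0.03], [0.391, -0.44, 0.03], [0.333, -0.355, 0.03]] 0.10267517131617812 0.03404622970269299
blue [ 253  206   91   70 4923] [[342.0, 274.0], [253.0, 273.0], [254.0, 207.0], [343.0, 208.0]] [[0.495, -0.069, 0.1], [0.5049, 0.183, 0.1], [0.6925, 0.1759, 0.1], [0.6822, -0.0775, 0.1]]
red [229 265  23   4  88] [239.76136364 266.5       ] [[0.52435459 0.22984556 0.038     ]]
```

View pics/crop_t0.png

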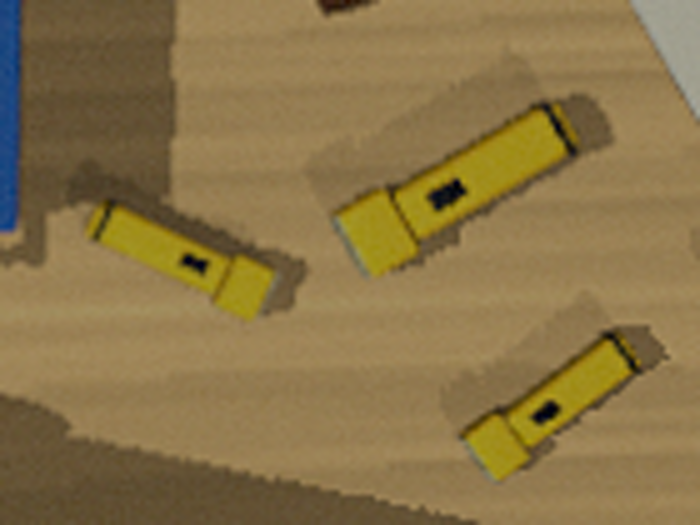

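View pics/crop_c0.png

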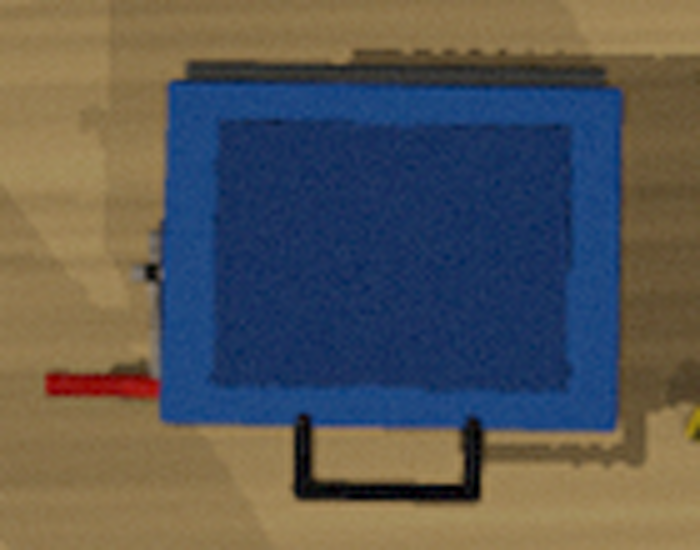

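```bash
python3 - <<'E'
from h import *
import cell
print([n for n in dir(cell) if not n.startswith('_')], getattr(cell,'tcp_to_tips',None))
from scipy.spatial.transform import Rotation as Ro
s=read_state(); print(np.round(Ro.from_quat(s['eef_rot']).as_matrix(),3))
o=lambda x,y:((x+.5)/5-.5+220,(y+.5)/5-.5+190)
P=plane("top",[o(161,423),o(616,430),o(622,90),o(170,82)],0.103); print("lid top FL,FR,BR,BL",np.round(P,4)); 
fl,fr,br,bl=P
print([np.linalg.norm(a-b) for a,b in((fl,fr),(bl,br),(fl,bl),(fr,br))])
d=fl-fr; d2=bl-br; print("yaw deg from y-edges",np.degrees(np.arctan2(-d[0],d[1])),np.degrees(np.arctan2(-d2[0],d2[1])))
H=plane("top",[o(302,491),o(476,491),o(388,491)],0.102);print("handle",H)
K=plane("top",[o(46,384),o(158,388)],0.042);print("knob ends",K)
o=lambda x,y:((x+.5)/5-.5+340,(y+.5)/5-.5+230)
T=plane("top",[o(355,248),o(563,128),o(395,213),o(425,240)],0.03);print("torch head,tail",T, np.linalg.norm(T[0]-T[1]))
# scene checks
im=cv2.imread("pics/scene0.png"); cv2.imwrite("pics/s_crop.png",cv2.resize(im[170:310,180:420],None,fx=3.3,fy=3.3,interpolation=2))
c,dd=cam("top")[2:],0
yaw=np.arctan2(-d[0],d[1])
ctr=P.mean(0); R=np.array([[np.cos(yaw),-np.sin(yaw)],[np.sin(yaw),np.cos(yaw)]]); print("ctr lid",ctr,"handle in caddy axes from lid ctr",(H[2]-ctr)[:2]@R)
E
```

```text
['Unreachable', 'camera_params', 'grab_frame', 'hand_in', 'read_state', 'tcp_to_tips'] 0.011
[[-0.    -0.925  0.381]
 [-0.001  0.381  0.925]
 [-1.    -0.    -0.001]]
lid top FL,FR,BR,BL [[ 0.5016  0.1861  0.103 ]
 [ 0.4905 -0.071   0.103 ]
 [ 0.683  -0.0802  0.103 ]
 [ 0.6951  0.1766  0.103 ]]
[np.float64(0.25731136421881357), np.float64(0.25708183685541264), np.float64(0.1936843202282215), np.float64(0.19270819366701628)]
yaw deg from y-edges -2.4752504208258403 -2.6925355928977317
handle [[0.46107225 0.10725067 0.102     ]
 [0.45836092 0.00896984 0.102     ]
 [0.45974642 0.05864879 0.102     ]]
knob ends [[0.52551483 0.26167755 0.042     ]
 [0.52138179 0.19547123 0.042     ]]
torch head,tail [[ 0.47230291 -0.27405104  0.03      ]
 [ 0.53966084 -0.4011014   0.03      ]
 [ 0.49228229 -0.29859509  0.03      ]
 [ 0.4757358  -0.31595351  0.03      ]] 0.14380154413199533
ctr lid [0.59254922 0.0528435  0.103     ] handle in caddy axes from lid ctr [-1.32929601e-01  6.44067447e-05]
```

View pics/s_crop.png

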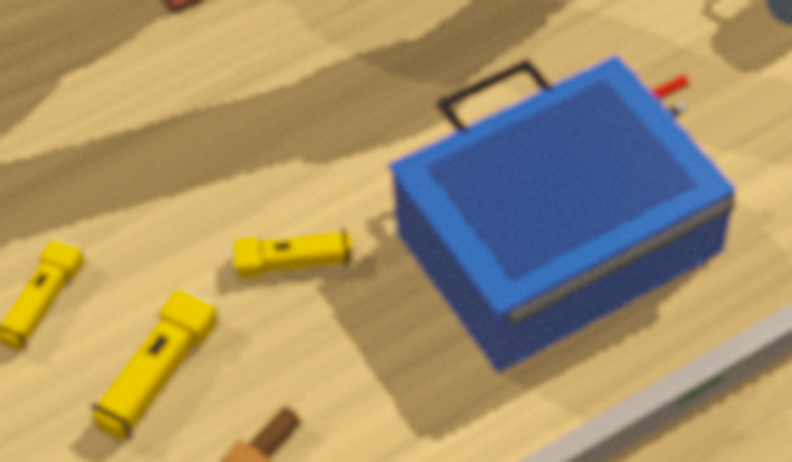

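>>> arm_command --deltas '[{"translation": [21.2, -54.1, -4], "rot": [0, 0, -0.1225], "claw": 0.34}, {"translation": [21.2, -54.1, -4], "rot": [0, 0, -0.1225], "claw": 0.34}, {"translation": [21.2, -54.1, -4], "rot": [0, 0, -0.1225], "claw": 0.34}, {"translation": [21.2, -54.1, -4], "rot": [0, 0, -0.1225], "claw": 0.34}, {"translation": [21.2, -54.1, -4], "rot": [0, 0, -0.1225], "claw": 0.34}, {"translation": [21.2, -54.1, -4], "rot": [0, 0, -0.1225], "claw": 0.34}, {"translation": [21.2, -54.1, -4], "rot": [0, 0, -0.1225], "claw": 0.34}, {"translation": [21.2, -54.1, -4], "rot": [0, 0, -0.1225], "claw": 0.34}, {"translation": [21.2, -54.1, -4], "rot": [0, 0, -0.1225], "claw": 0.34}, {"translation": [21.2, -54.1, -4], "rot": [0, 0, -0.1225], "claw": 0.34}]'

```text
time: 1.35
ee_pos: [0.4598, 0.0582, 0.1671]
eef_rot: [0.017, 0.707, -0.017, 0.707]
ft_force: [1.4, 0.2, -0.1]
gripper_width: 0.0284
```

```bash
python3 - <<'E'
from h import *
from scipy.spatial.transform import Rotation as Ro
s=read_state(); print(s['time'],s['ee_pos'],s['ft_force'],s['gripper_width'],np.round(s['qpos'],2)); M=Ro.from_quat(s['eef_rot']).as_matrix();print(np.round(M,3),np.degrees(np.arctan2(M[1,2],M[0,2])))
o=lambda x,y:((x+.5)/5-.5+220,(y+.5)/5-.5+190); q=lambda x,y:((x+.5)/3.3-.5+180,(y+.5)/3.3-.5+170)
print("bar L,R",tri(q(527,63),o(302,491)),tri(q(441,103),o(476,491)))
# torch, largest: head front-centre and tail top
o=lambda x,y:((x+.5)/5-.5+340,(y+.5)/5-.5+230)
print("head end",tri(q(200,301),o(355,248)),"tail",tri(q(112,420),o(563,128)))
print("knob tip",tri(q(686,81),tuple(np.array([(46+.5)/5-.5+220,(384+.5)/5-.5+190]))))
E
```

```text
1.35 [0.45981978 0.05815179 0.16709483] [ 1.44306615  0.17040637 -0.09216058] 0.028447365394139893 [-0.77 -0.05  0.54  1.98  0.03  1.21 -0.29]
[[ 0.     0.049  0.999]
 [ 0.     0.999 -0.049]
 [-1.     0.     0.   ]] -2.8031570348091726
bar L,R (array([0.46195506, 0.1089355 , 0.09967817]), np.float64(0.0035643079690995698)) (array([0.45933792, 0.01043332, 0.1030903 ]), np.float64(0.0035040020008427998))
head end (array([ 0.47352669, -0.27260381,  0.02167347]), np.float64(0.006187013028927602)) tail (array([ 0.54157264, -0.39868066,  0.02436229]), np.float64(0.008193519497997246))
knob tip (array([0.526284  , 0.26440818, 0.03262474]), np.float64(0.002616716786468483))
```

>>> arm_command --deltas '[{"translation": [0, 0, -19], "rot": [0, 0, 0], "claw": 0.34}, {"translation": [0, 0, -19], "rot": [0, 0, 0], "claw": 0.34}, {"translation": [0, 0, -19], "rot": [0, 0, 0], "claw": 0.34}, {"translation": [0, 0, -19], "rot": [0, 0, 0], "claw": 0.34}, {"translation": [0, 0, 0], "rot": [0, 0, 0], "claw": 0.34}, {"translation": [0, 0, 0], "rot": [0, 0, 0], "claw": 0.8}, {"translation": [0, 0, 0], "rot": [0, 0, 0], "claw": 1}, {"translation": [0, 0, 0], "rot": [0, 0, 0], "claw": 1}, {"translation": [0, 0, 0], "rot": [0, 0, 0], "claw": 1}, {"translation": [0, 0, 0], "rot": [0, 0, 0], "claw": 1}]'

```text
time: 2.6
ee_pos: [0.4596, 0.06, 0.0913]
eef_rot: [0.016, 0.707, -0.016, 0.707]
ft_force: [0.6, -1.3, -0.7]
gripper_width: 0.0004
```

```bash
python3 - <<'E'
from h import *
im=grab_frame("top")[:,:,::-1]; cv2.imwrite("pics/t1.png",cv2.resize(im[190:300,220:360],None,fx=5,fy=5,interpolation=2)); print(read_state()['ft_force'])
# arc deltas from theta 0
th=np.arange(0,1.5,0.06); p=lambda t:np.array([0.232*(1-np.cos(t))-.004*np.sin(t),0.232*np.sin(t)+.004*(np.cos(t)-1)])
x=np.array([.999,-.045])
P=[p(t) for t in th]
for i in range(1,len(th)): d=P[i]-P[i-1]; print(round(th[i],2),np.round(1000*np.array([d[0]*.999,-d[0]*.045,d[1]]),1),np.round(1000*P[i],1))
E
```

```text
[ 0.50055484 -0.10296573  0.15955375]
0.06 [ 0.2 -0.  13.9] [ 0.2 13.9]
0.12 [ 1.  -0.  13.8] [ 1.2 27.7]
0.18 [ 1.8 -0.1 13.7] [ 3.  41.5]
0.24 [ 2.7 -0.1 13.6] [ 5.7 55. ]
0.3 [ 3.5 -0.2 13.3] [ 9.2 68.4]
0.36 [ 4.3 -0.2 13.1] [13.5 81.5]
0.42 [ 5.1 -0.2 12.8] [18.5 94.3]
0.48 [ 5.8 -0.3 12.4] [ 24.4 106.7]
0.54 [ 6.6 -0.3 12. ] [ 31.  118.7]
0.6 [ 7.3 -0.3 11.6] [ 38.3 130.3]
0.66 [ 8.  -0.4 11.1] [ 46.3 141.4]
0.72 [ 8.7 -0.4 10.6] [ 54.9 152. ]
0.78 [ 9.3 -0.4 10. ] [ 64.3 162. ]
0.84 [ 9.9 -0.4  9.4] [ 74.2 171.4]
0.9 [10.5 -0.5  8.8] [ 84.7 180.2]
0.96 [11.  -0.5  8.1] [ 95.7 188.3]
1.02 [11.5 -0.5  7.4] [107.2 195.8]
1.08 [11.9 -0.5  6.7] [119.1 202.5]
1.14 [12.3 -0.6  6. ] [131.5 208.5]
1.2 [12.7 -0.6  5.2] [144.2 213.7]
1.26 [13.  -0.6  4.4] [157.2 218.1]
1.32 [13.3 -0.6  3.6] [170.5 221.7]
1.38 [13.5 -0.6  2.8] [184.1 224.5]
1.44 [13.7 -0.6  2. ] [197.8 226.5]
```

View pics/t1.png

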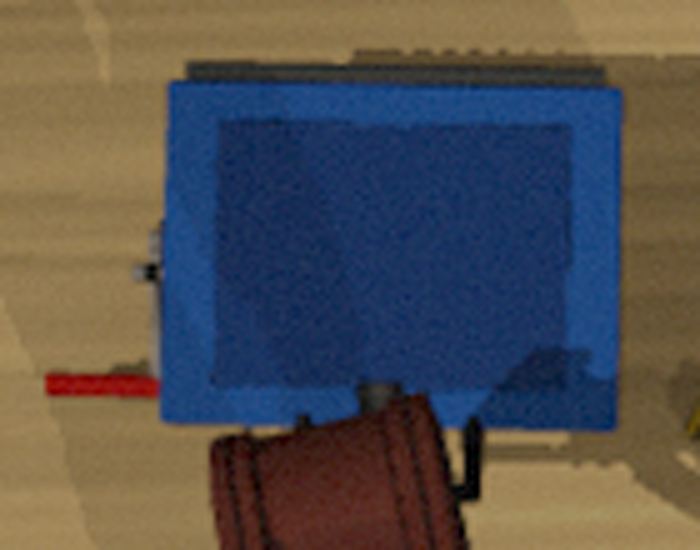

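Gripper reads fully shut with no bar in it. I'll look from the scene camera.

```bash
python3 - <<'E'
from h import *
im=grab_frame("scene")[:,:,::-1]; cv2.imwrite("pics/s1.png",cv2.resize(im[110:260,240:440],None,fx=4,fy=4,interpolation=2))
print(proj("scene",[[.4596,.06,.0913],[.4596,.06,.099]]),proj("scene",[[.462,.109,.099],[.4593,.0104,.099]]))
E
```

```text
[[325.81788439 196.57799133]
 [325.80660236 194.99846753]] [[338.81533475 188.90838078]
 [312.75007615 201.7148469 ]]
```

View pics/s1.png

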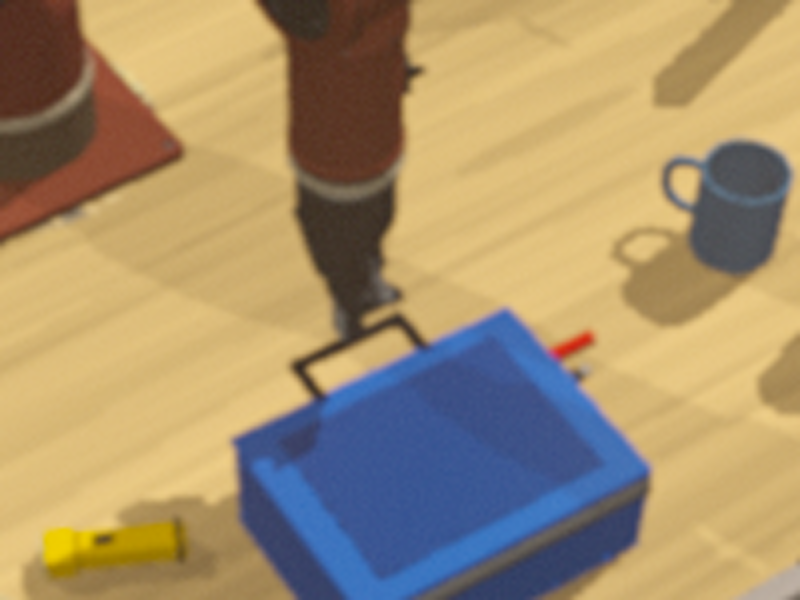

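```bash
python3 - <<'E'
from h import *
im=grab_frame("scene")[:,:,::-1].copy(); a,b=295,165; f=12
c=cv2.resize(im[b:b+50,a:a+64],None,fx=f,fy=f,interpolation=cv2.INTER_CUBIC)
for X,col in [((.4596,.06,.0803),(0,255,0)),((.4596,.06,.12),(255,255,0)),((.4596,.06,.15),(255,255,255)),((.461,.085,.099),(0,0,255)),((.4597,.03,.099),(0,0,255)),((.44,.06,.0803),(255,0,255))]:
    u=(proj("scene",[X])[0]-(a,b)+.5)*f; cv2.circle(c,(int(u[0]),int(u[1])),4,col,1)
cv2.imwrite("pics/s1b.png",c); s=read_state(); print(s['time'],s['ee_pos'],s['gripper_width'],s['ft_force'])
E
```

```text
2.75 [0.45960587 0.05995343 0.09121299] -6.541574576081664e-05 [ 0.21844713  0.72860472 -0.31869079]
```

View pics/s1b.png

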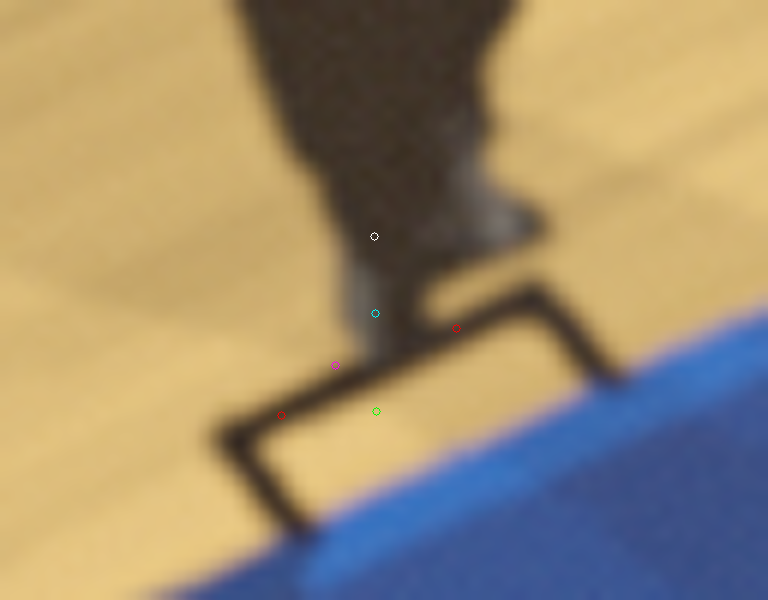

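```bash
python3 - <<'E'
from h import *
t0=cv2.imread("pics/top0.png"); a,b=35,350; f=10
c=cv2.resize(t0[b:b+60,a:a+80],None,fx=f,fy=f,interpolation=cv2.INTER_CUBIC)
p=np.array([.24745,.60054,.20634]); z=np.array([.381,.925,0])
for X,col in [(p,(0,255,0)),(p+z*.0425-[0,0,.011],(0,0,255)),(p-z*.0425-[0,0,.011],(0,0,255))]:
    u=(proj("top",[X])[0]-(a,b)+.5)*f; cv2.circle(c,(int(u[0]),int(u[1])),5,col,1)
cv2.imwrite("pics/g0.png",c)
s0=cv2.imread("pics/scene0.png"); a,b=390,0
u=proj("scene",[p,p+z*.0425-[0,0,.011],p-z*.0425-[0,0,.011]]);print(u)
c=cv2.resize(s0[b:b+80,a:a+80],None,fx=f-3,fy=f-3,interpolation=cv2.INTER_CUBIC)
for q in u: q=(q-(a,b)+.5)*7; cv2.circle(c,(int(q[0]),int(q[1])),5,(0,255,0),1)
cv2.imwrite("pics/g0s.png",c)
print(plane("top",[(296,269)],.12),plane("top",[(296,267)],.12),plane("top",[(296,267)],.18))
E
```

```text
[[416.6917121   73.79490807]
 [427.4337974   74.9315113 ]
 [404.98143045  77.89042272]]
[[0.51298804 0.05966785 0.12      ]] [[0.51856919 0.05951856 0.12      ]] [[0.51874709 0.05639056 0.18      ]]
```

View pics/g0.png

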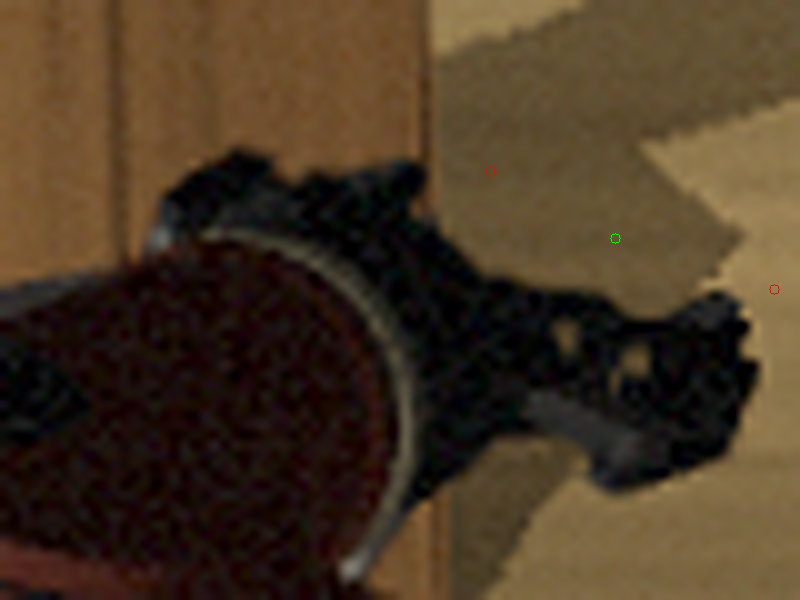

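View pics/g0s.png

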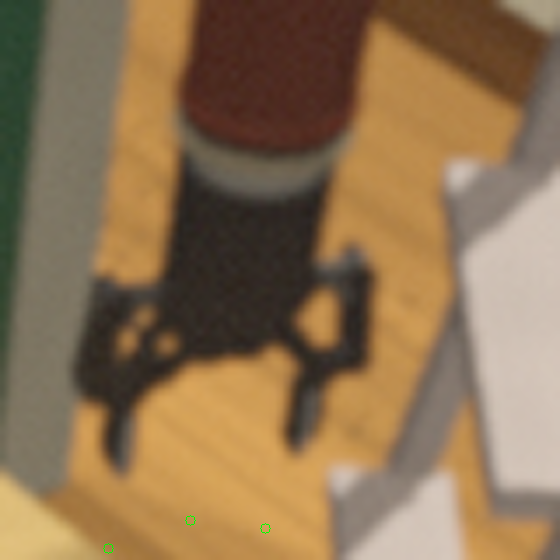

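```bash
python3 - <<'E'
from h import *
g=lambda x,y:((x+.5)/10-.5+35,(y+.5)/10-.5+350); h=lambda x,y:((x+.5)/7-.5+390,(y+.5)/7-.5)
print(tri(h(118,462),g(735,305)),tri(h(297,440),g(415,180)))
print(tri(h(118,462),g(415,180)),tri(h(297,440),g(735,305)))
print(tri(h(208,451),g(575,242)))
E
```

```text
(array([0.24020967, 0.54851703, 0.25612424]), np.float64(0.00267707142872965)) (array([0.27328347, 0.63648464, 0.25332402]), np.float64(0.005226968835955977))
(array([0.25268308, 0.59323777, 0.25805747]), np.float64(0.08320783080395865)) (array([0.27070045, 0.57703301, 0.27173431]), np.float64(0.08985523658765561))
(array([0.25692717, 0.59224624, 0.25487602]), np.float64(0.004111739951570103))
```

>>> arm_command --deltas '[{"translation": [0, 0, 12], "rot": [0, 0, 0], "claw": 1}, {"translation": [0, 0, 12], "rot": [0, 0, 0], "claw": 1}, {"translation": [0, 0, 12], "rot": [0, 0, 0], "claw": 1}, {"translation": [0, 0, 12], "rot": [0, 0, 0], "claw": 1}, {"translation": [0, 0, 12], "rot": [0, 0, 0], "claw": 1}, {"translation": [0, 0, 0], "rot": [0, 0, 0], "claw": 1}, {"translation": [0, 0, 0], "rot": [0, 0, 0], "claw": 1}, {"translation": [0, 0, 0], "rot": [0, 0, 0], "claw": 1}, {"translation": [0, 0, 0], "rot": [0, 0, 0], "claw": 1}, {"translation": [0, 0, 0], "rot": [0, 0, 0], "claw": 1}]'

```text
time: 4.0
ee_pos: [0.4595, 0.0599, 0.151]
eef_rot: [0.016, 0.707, -0.016, 0.707]
ft_force: [0.4, -0.5, -0.3]
gripper_width: 0.0001
```

```bash
python3 - <<'E'
from h import *
im=grab_frame("scene")[:,:,::-1].copy(); it=grab_frame("top")[:,:,::-1].copy(); s=read_state(); print(s['time'],s['ee_pos'],s['ft_force'],np.round(s['qpos'],3))
cv2.imwrite("pics/sraw2.png",im);cv2.imwrite("pics/traw2.png",it)
p=s['ee_pos']; tip=p-[0,0,.011]
a,b,f=275,130,10
c=cv2.resize(im[b:b+60,a:a+80],None,fx=f,fy=f,interpolation=cv2.INTER_CUBIC)
for X,col in [(p,(0,255,0)),(tip,(0,0,255)),(tip+[0,0,.062],(255,255,255))]:
    u=(proj("scene",[X])[0]-(a,b)+.5)*f; cv2.circle(c,(int(u[0]),int(u[1])),5,col,1)
cv2.imwrite("pics/s2.png",c)
a,b,f=240,200,5
c=cv2.resize(it[b:b+120,a:a+150],None,fx=f,fy=f,interpolation=cv2.INTER_CUBIC)
for X,col in [(p,(0,255,0)),(tip,(0,0,255)),(tip+[0,0,.062],(255,255,255))]:
    u=(proj("top",[X])[0]-(a,b)+.5)*f; cv2.circle(c,(int(u[0]),int(u[1])),5,col,1)
cv2.imwrite("pics/t2.png",c)
E
```

```text
4.1 [0.45955844 0.05993045 0.15112542] [ 0.2704294   0.23424564 -0.32116271] [-0.774 -0.033  0.544  1.998  0.019  1.173 -0.282]
```

View pics/s2.png

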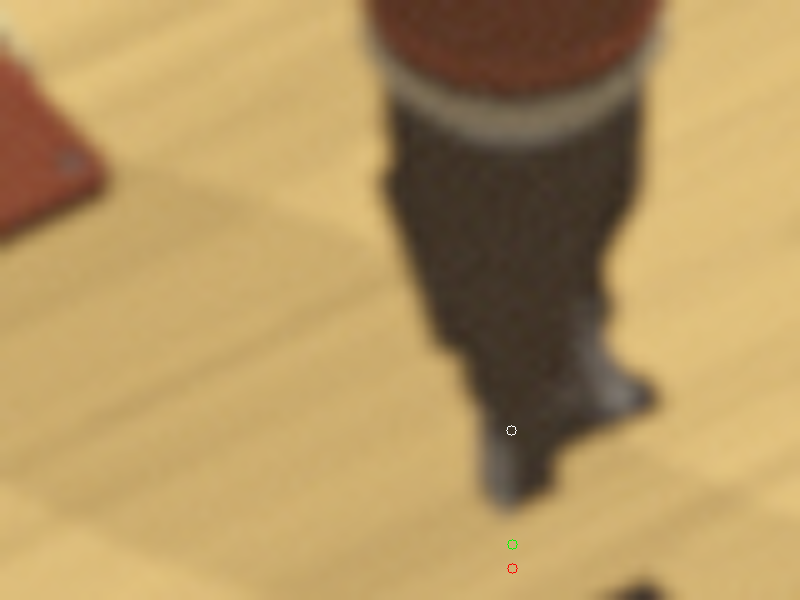

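View pics/t2.png

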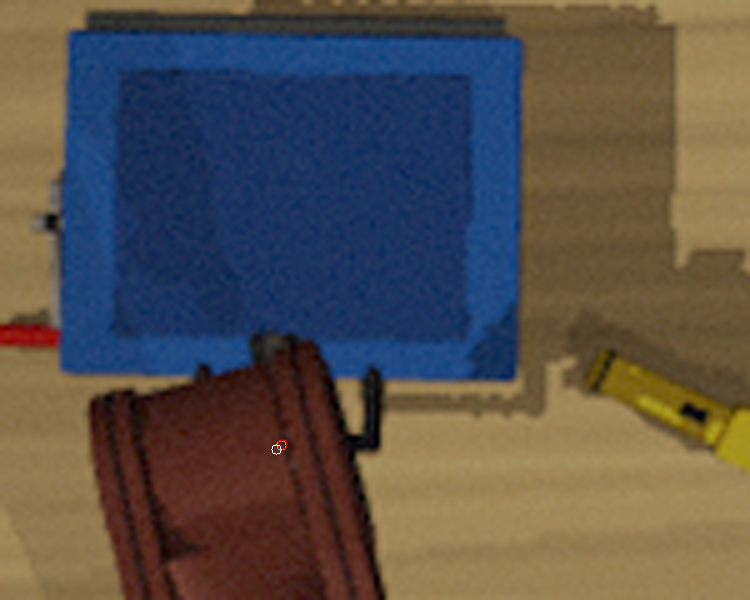

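```bash
python3 - <<'E'
from h import *
g=lambda x,y:((x+.5)/5-.5+240,(y+.5)/5-.5+200); h=lambda x,y:((x+.5)/10-.5+275,(y+.5)/10-.5+130)
for a in ((640,395),(600,330)):
  for b in ((255,340),(272,337),(298,337)): print(a,b,tri(h(*a),g(*b)))
print("tip if x=.4596:",plane("scene",[h(508,505)],.14),plane("scene",[h(508,505)],.17))
E
```

```text
(640, 395) (255, 340) (array([0.51774255, 0.06555507, 0.26377019]), np.float64(0.0004309883258266152))
(640, 395) (272, 337) (array([0.52082762, 0.05928064, 0.26991129]), np.float64(0.006071149995858992))
(640, 395) (298, 337) (array([0.52359618, 0.05041016, 0.27731849]), np.float64(0.017135467903676566))
(600, 330) (255, 340) (array([0.51507164, 0.05945908, 0.29158104]), np.float64(0.010773253884897875))
(600, 330) (272, 337) (array([0.51805794, 0.05339138, 0.29726945]), np.float64(0.004338731593878476))
(600, 330) (298, 337) (array([0.52070143, 0.04481277, 0.30405611]), np.float64(0.006582784238579836))
tip if x=.4596: [[0.43697748 0.07391707 0.14      ]] [[0.45983302 0.05855024 0.17      ]]
```

The scene view shows the shut fingertips at about (325.5,180), roughly 30 mm above where the reported pose puts them. So they closed above the bar. I'll reopen, go lower and look before closing; the tips stay clear of the shelf by either reading.

>>> arm_command --deltas '[{"translation": [0, 0, 0], "rot": [0, 0, 0], "claw": 0.34}, {"translation": [0, 0, -10], "rot": [0, 0, 0], "claw": 0.34}, {"translation": [0, 0, -12], "rot": [0, 0, 0], "claw": 0.34}, {"translation": [0, 0, -12], "rot": [0, 0, 0], "claw": 0.34}, {"translation": [0, 0, -12], "rot": [0, 0, 0], "claw": 0.34}, {"translation": [0, 0, -10], "rot": [0, 0, 0], "claw": 0.34}, {"translation": [0, 0, -10], "rot": [0, 0, 0], "claw": 0.34}, {"translation": [0, 0, -10], "rot": [0, 0, 0], "claw": 0.34}, {"translation": [0, 0, -10], "rot": [0, 0, 0], "claw": 0.34}, {"translation": [0, 0, 0], "rot": [0, 0, 0], "claw": 0.34}]'

```text
time: 5.35
ee_pos: [0.4591, 0.0598, 0.0644]
eef_rot: [0.016, 0.707, -0.016, 0.706]
ft_force: [-0.5, 0.2, 0.8]
gripper_width: 0.0285
```

```bash
cat > sn.py <<'E'
from h import *
import sys
def snap(name,a,b,w,h,cam="scene",f=10,pts=()):
    im=grab_frame(cam)[:,:,::-1].copy(); c=cv2.resize(im[b:b+h,a:a+w],None,fx=f,fy=f,interpolation=cv2.INTER_CUBIC)
    for X in pts:
        u=(proj(cam,[X])[0]-(a,b)+.5)*f; cv2.circle(c,(int(u[0]),int(u[1])),5,(0,255,0),1)
    cv2.imwrite(f"pics/{name}.png",c)
def st():
    s=read_state(); print(round(s['time'],2),np.round(s['ee_pos'],4),np.round(s['ft_force'],1),round(s['gripper_width'],4))
E
python3 - <<'E'
from sn import *
st(); p=read_state()['ee_pos']; snap("s3",285,150,75,60,pts=[p-[0,0,.011]])
E
```

```text
5.35 [0.4591 0.0598 0.0644] [-0.5  0.2  0.8] 0.0285
```

View pics/s3.png

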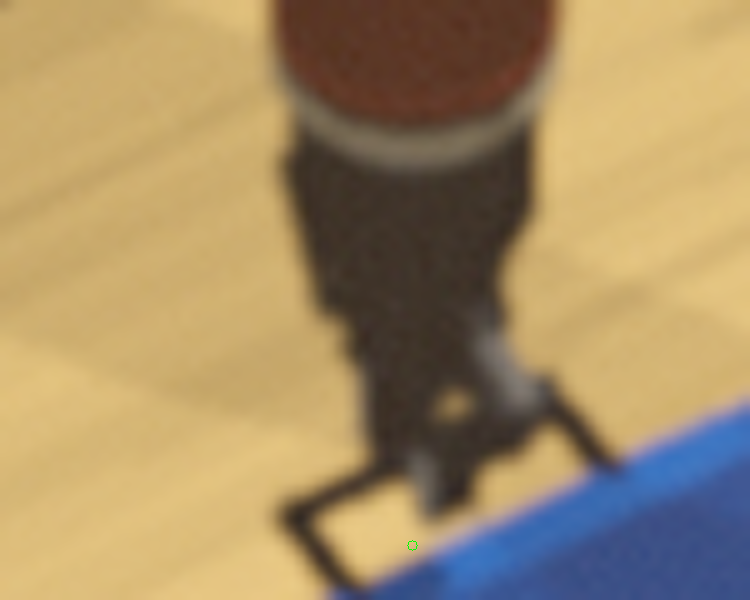

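The rear finger now stands in the gap behind the bar, with its tip at crop (435,510). Closing now.

>>> arm_command --deltas '[{"translation": [0, 0, 0], "rot": [0, 0, 0], "claw": 0.7}, {"translation": [0, 0, 0], "rot": [0, 0, 0], "claw": 0.8}, {"translation": [0, 0, 0], "rot": [0, 0, 0], "claw": 0.9}, {"translation": [0, 0, 0], "rot": [0, 0, 0], "claw": 1}, {"translation": [0, 0, 0], "rot": [0, 0, 0], "claw": 1}, {"translation": [0, 0, 0], "rot": [0, 0, 0], "claw": 1}, {"translation": [0, 0, 0], "rot": [0, 0, 0], "claw": 1}, {"translation": [0, 0, 2], "rot": [0, 0, 0], "claw": 1}, {"translation": [0, 0, 2], "rot": [0, 0, 0], "claw": 1}, {"translation": [0, 0, 2], "rot": [0, 0, 0], "claw": 1}]'

```text
time: 6.65
ee_pos: [0.4585, 0.06, 0.0708]
eef_rot: [0.016, 0.708, -0.016, 0.706]
ft_force: [-5.5, 1.9, -4.1]
gripper_width: 0.0097
```

```bash
python3 - <<'E'
from sn import *
st(); p=read_state()['ee_pos']; snap("s4",285,150,75,60,pts=[p-[0,0,.011]])
E
```

```text
6.65 [0.4585 0.06   0.0708] [-5.5  1.9 -4.1] 0.0097
```

View pics/s4.png

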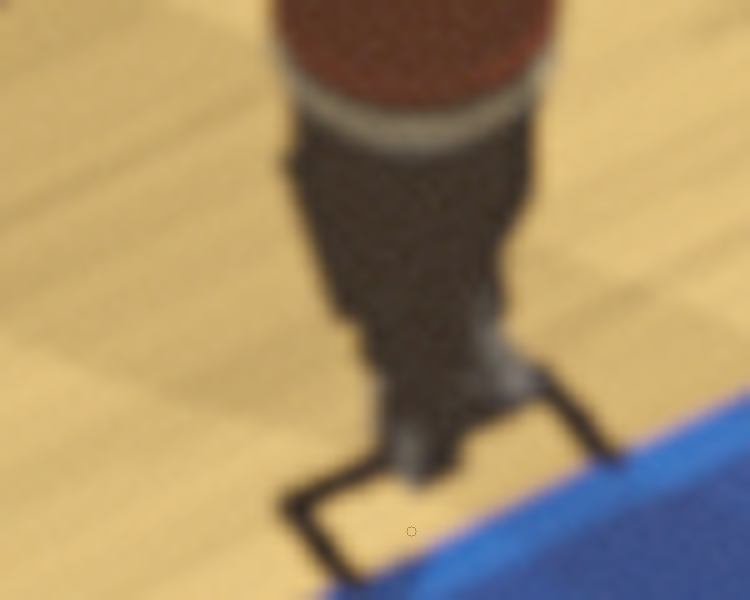

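The bar is held, but only near the tips (opening 9.7 mm, about 10 mm of finger below the bar). I'll regrip about 12 mm lower.

>>> arm_command --deltas '[{"translation": [0, 0, -5], "rot": [0, 0, 0], "claw": 1}, {"translation": [0, 0, 0], "rot": [0, 0, 0], "claw": 0.34}, {"translation": [-1, 0, -3], "rot": [0, 0, 0], "claw": 0.34}, {"translation": [-1, 0, -4], "rot": [0, 0, 0], "claw": 0.34}, {"translation": [0, 0, 0], "rot": [0, 0, 0], "claw": 0.7}, {"translation": [0, 0, 0], "rot": [0, 0, 0], "claw": 0.9}, {"translation": [0, 0, 0], "rot": [0, 0, 0], "claw": 1}, {"translation": [0, 0, 0], "rot": [0, 0, 0], "claw": 1}, {"translation": [0, 0, 3], "rot": [0, 0, 0], "claw": 1}, {"translation": [0, 0, 5], "rot": [0, 0, 0], "claw": 1}]'

```text
time: 7.95
ee_pos: [0.4587, 0.0598, 0.0675]
eef_rot: [0.016, 0.706, -0.016, 0.708]
ft_force: [7.6, -1.2, -6.2]
gripper_width: 0.01
```

```bash
python3 - <<'E'
from sn import *
st(); snap("s5",285,150,75,60)
E
```

```text
7.95 [0.4587 0.0598 0.0675] [ 7.6 -1.2 -6.2] 0.01
```

View pics/s5.png

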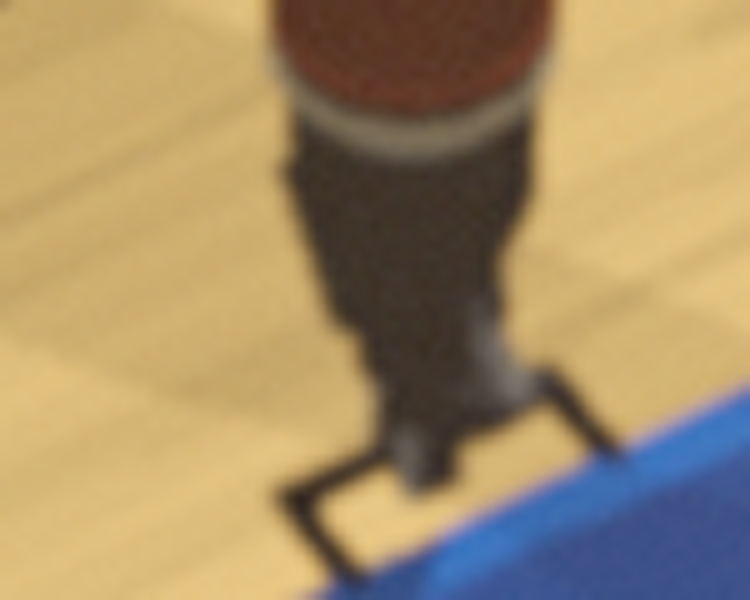

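```bash
python3 - <<'E'
import numpy as np
p=lambda t:1000*np.array([0.232*(1-np.cos(t))-.004*np.sin(t),0.232*np.sin(t)+.004*(np.cos(t)-1)])
t=.034+.06*np.arange(0,21)
for a,b in zip(t,t[1:]): d=p(b)-p(a); print(round(b,3),np.round(d,1),np.round(p(b),1))
E
```

```text
0.094 [ 0.7 13.9] [ 0.6 21.8]
0.154 [ 1.5 13.8] [ 2.1 35.5]
0.214 [ 2.3 13.6] [ 4.4 49.2]
0.274 [ 3.1 13.4] [ 7.6 62.6]
0.334 [ 3.9 13.2] [11.5 75.8]
0.394 [ 4.7 12.9] [16.2 88.8]
0.454 [ 5.5 12.6] [ 21.7 101.3]
0.514 [ 6.3 12.2] [ 28.  113.5]
0.574 [ 7.  11.8] [ 35.  125.3]
0.634 [ 7.7 11.3] [ 42.7 136.7]
0.694 [ 8.4 10.8] [ 51.1 147.5]
0.754 [ 9.  10.3] [ 60.1 157.7]
0.814 [9.7 9.7] [ 69.8 167.4]
0.874 [10.2  9.1] [ 80.  176.5]
0.934 [10.8  8.4] [ 90.8 184.9]
0.994 [11.3  7.7] [102.1 192.6]
1.054 [11.8  7. ] [113.9 199.7]
1.114 [12.2  6.3] [126.1 206. ]
1.174 [12.6  5.5] [138.7 211.5]
1.234 [12.9  4.8] [151.6 216.3]
```

>>> arm_command --deltas '[{"translation": [1.7, 0, 13.9], "rot": [0, 0, 0], "claw": 1}, {"translation": [1.5, -0.1, 13.8], "rot": [0, 0, 0], "claw": 1}, {"translation": [2.3, -0.1, 13.6], "rot": [0, 0, 0], "claw": 1}, {"translation": [3.1, -0.1, 13.4], "rot": [0, 0, 0], "claw": 1}, {"translation": [3.9, -0.2, 13.2], "rot": [0, 0, 0], "claw": 1}, {"translation": [4.7, -0.2, 12.9], "rot": [0, 0, 0], "claw": 1}, {"translation": [5.5, -0.2, 12.6], "rot": [0, 0, 0], "claw": 1}, {"translation": [6.3, -0.3, 12.2], "rot": [0, 0, 0], "claw": 1}, {"translation": [7.0, -0.3, 11.8], "rot": [0, 0, 0], "claw": 1}, {"translation": [7.7, -0.3, 11.3], "rot": [0, 0, 0], "claw": 1}]'

```text
time: 9.25
ee_pos: [0.5028, 0.0578, 0.1954]
eef_rot: [0.016, 0.706, -0.016, 0.708]
ft_force: [17.3, -0.1, -19.9]
gripper_width: 0.0097
```

```bash
python3 - <<'E'
from sn import *
st(); snap("s6",265,110,160,140,f=4)
E
```

```text
9.25 [0.5028 0.0578 0.1954] [ 17.3  -0.1 -19.9] 0.0097
```

View pics/s6.png

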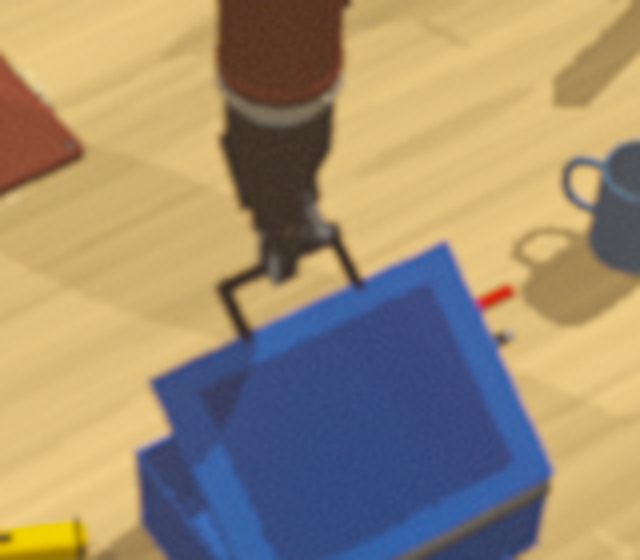

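>>> arm_command --deltas '[{"translation": [11.4, -0.4, 8.4], "rot": [0, 0, 0], "claw": 1}, {"translation": [9.0, -0.4, 10.3], "rot": [0, 0, 0], "claw": 1}, {"translation": [9.7, -0.4, 9.7], "rot": [0, 0, 0], "claw": 1}, {"translation": [10.2, -0.5, 9.1], "rot": [0, 0, 0], "claw": 1}, {"translation": [10.8, -0.5, 8.4], "rot": [0, 0, 0], "claw": 1}, {"translation": [11.3, -0.5, 7.7], "rot": [0, 0, 0], "claw": 1}, {"translation": [11.8, -0.5, 7.0], "rot": [0, 0, 0], "claw": 1}, {"translation": [12.2, -0.5, 6.3], "rot": [0, 0, 0], "claw": 1}, {"translation": [12.6, -0.6, 5.5], "rot": [0, 0, 0], "claw": 1}, {"translation": [0, 0, 0], "rot": [0, 0, 0], "claw": 1}]'

```text
time: 10.55
ee_pos: [0.6003, 0.0534, 0.2721]
eef_rot: [0.017, 0.707, -0.016, 0.707]
ft_force: [-14.2, -1.0, 25.8]
gripper_width: 0.0095
```

```bash
python3 - <<'E'
from sn import *
st(); snap("s7",255,90,180,150,f=4)
E
```

```text
10.55 [0.6003 0.0534 0.2721] [-14.2  -1.   25.8] 0.0095
```

View pics/s7.png

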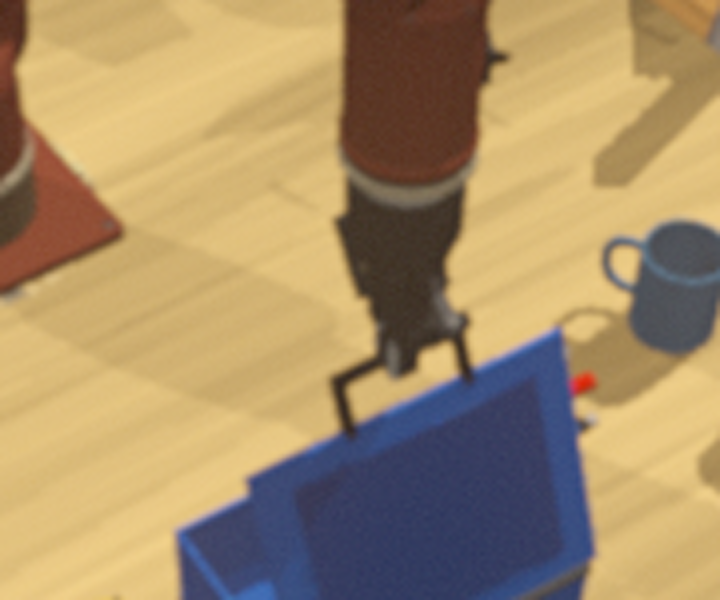

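>>> arm_command --deltas '[{"translation": [-1.6, 0, 3.7], "rot": [0, 0, 0], "claw": 1}, {"translation": [0, 0, 0], "rot": [0, 0, 0], "claw": 0.57}, {"translation": [4.7, -0.2, 1.5], "rot": [0, 0, 0], "claw": 0.57}, {"translation": [4.7, -0.2, 1.5], "rot": [0, 0, 0], "claw": 0.57}, {"translation": [4.7, -0.2, 1.5], "rot": [0, 0, 0], "claw": 0.57}, {"translation": [4.7, -0.2, 1.5], "rot": [0, 0, 0], "claw": 0.57}, {"translation": [4.7, -0.2, 1.5], "rot": [0, 0, 0], "claw": 0.57}, {"translation": [4.7, -0.2, 1.5], "rot": [0, 0, 0], "claw": 0.57}, {"translation": [4.7, -0.2, 1.0], "rot": [0, 0, 0], "claw": 0.57}, {"translation": [0, 0, 0], "rot": [0, 0, 0], "claw": 0.57}]'

```text
time: 11.85
ee_pos: [0.632, 0.0524, 0.2818]
eef_rot: [0.016, 0.707, -0.016, 0.707]
ft_force: [-0.6, -0.3, 0.7]
gripper_width: 0.0184
```

```bash
python3 - <<'E'
from sn import *
st(); snap("s8",255,90,180,150,f=4)
E
```

```text
11.85 [0.632  0.0524 0.2818] [-0.6 -0.3  0.7] 0.0184
```

View pics/s8.png

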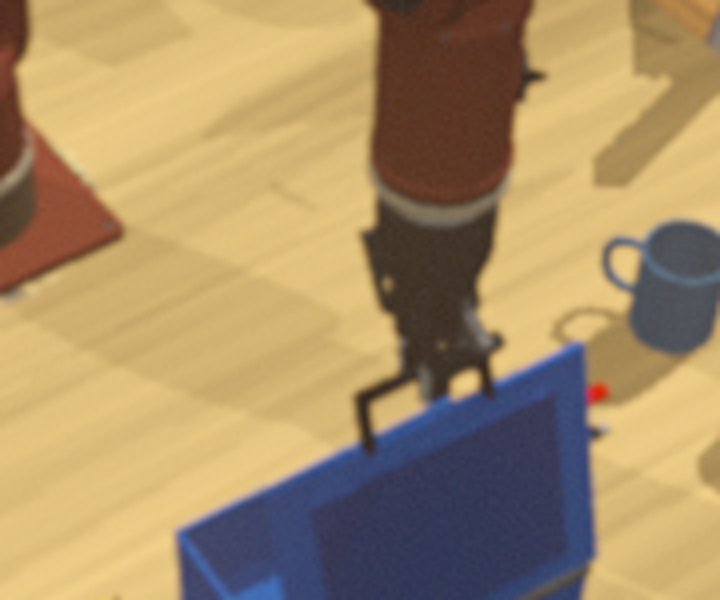

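>>> arm_command --deltas '[{"translation": [1, 0, 0.2], "rot": [0, 0, 0], "claw": 0.57}, {"translation": [1, 0, 0.2], "rot": [0, 0, 0], "claw": 0.57}, {"translation": [1, 0, 0.2], "rot": [0, 0, 0], "claw": 0.57}, {"translation": [1, 0, 0.2], "rot": [0, 0, 0], "claw": 0.57}, {"translation": [1, 0, 0.2], "rot": [0, 0, 0], "claw": 0.57}, {"translation": [1, 0, 0.2], "rot": [0, 0, 0], "claw": 0.57}, {"translation": [1, 0, 0.2], "rot": [0, 0, 0], "claw": 0.57}, {"translation": [0.5, 0, 0], "rot": [0, 0, 0], "claw": 0.57}, {"translation": [0.5, 0, 0], "rot": [0, 0, 0], "claw": 0.57}, {"translation": [0, 0, 0], "rot": [0, 0, 0], "claw": 0.57}]'

```text
time: 13.15
ee_pos: [0.6397, 0.0526, 0.2834]
eef_rot: [0.016, 0.707, -0.016, 0.707]
ft_force: [-1.0, -0.5, 1.1]
gripper_width: 0.0185
```

>>> arm_command --deltas '[{"translation": [0.6, 0, 0.1], "rot": [0, 0, 0], "claw": 0.57}, {"translation": [0.6, 0, 0.1], "rot": [0, 0, 0], "claw": 0.57}, {"translation": [0.6, 0, 0.1], "rot": [0, 0, 0], "claw": 0.57}, {"translation": [0.6, 0, 0.1], "rot": [0, 0, 0], "claw": 0.57}, {"translation": [0.6, 0, 0.1], "rot": [0, 0, 0], "claw": 0.57}, {"translation": [0.6, 0, 0.1], "rot": [0, 0, 0], "claw": 0.57}, {"translation": [0.6, 0, 0.1], "rot": [0, 0, 0], "claw": 0.57}, {"translation": [0.4, 0, 0], "rot": [0, 0, 0], "claw": 0.57}, {"translation": [0.4, 0, 0], "rot": [0, 0, 0], "claw": 0.57}, {"translation": [0, 0, 0], "rot": [0, 0, 0], "claw": 0.57}]'

```text
time: 14.4
ee_pos: [0.6447, 0.0524, 0.2841]
eef_rot: [0.016, 0.707, -0.016, 0.707]
ft_force: [-0.5, 0.3, 0.7]
gripper_width: 0.0185
```

>>> arm_command --deltas '[{"translation": [0.6, 0, 0.1], "rot": [0, 0, 0], "claw": 0.57}, {"translation": [0.6, 0, 0.1], "rot": [0, 0, 0], "claw": 0.57}, {"translation": [0.6, 0, 0.1], "rot": [0, 0, 0], "claw": 0.57}, {"translation": [0.6, 0, 0.1], "rot": [0, 0, 0], "claw": 0.57}, {"translation": [0.4, 0, 0.1], "rot": [0, 0, 0], "claw": 0.57}, {"translation": [0.3, 0, 0.1], "rot": [0, 0, 0], "claw": 0.57}, {"translation": [0.3, 0, 0.1], "rot": [0, 0, 0], "claw": 0.57}, {"translation": [0.3, 0, 0], "rot": [0, 0, 0], "claw": 0.57}, {"translation": [0.3, 0, 0], "rot": [0, 0, 0], "claw": 0.57}, {"translation": [0, 0, 0], "rot": [0, 0, 0], "claw": 0.57}]'

```text
time: 15.65
ee_pos: [0.6487, 0.0525, 0.2848]
eef_rot: [0.016, 0.707, -0.016, 0.707]
ft_force: [-1.0, -0.4, 0.2]
gripper_width: 0.0184
```

```bash
python3 - <<'E'
from sn import *
st(); snap("s9",255,90,180,150,f=4)
E
```

```text
15.65 [0.6487 0.0525 0.2848] [-1.  -0.4  0.2] 0.0184
```

View pics/s9.png

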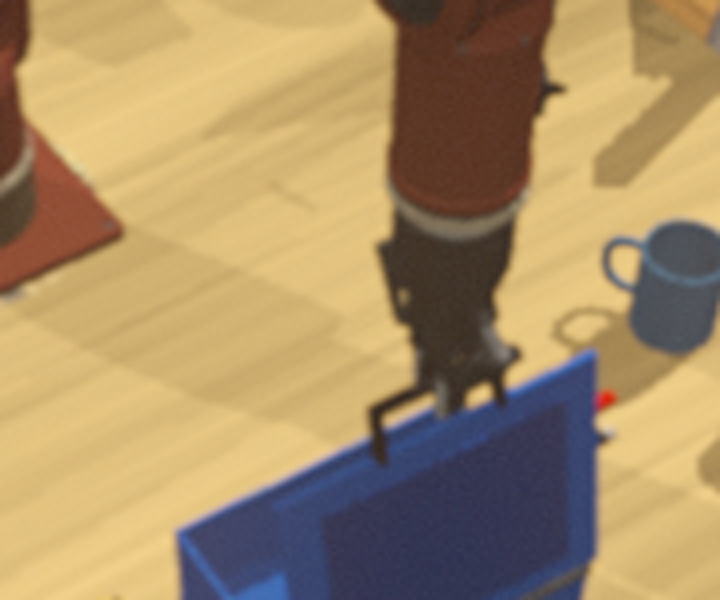

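>>> arm_command --deltas '[{"translation": [0.6, 0, 0.1], "rot": [0, 0, 0], "claw": 0.57}, {"translation": [0.6, 0, 0.1], "rot": [0, 0, 0], "claw": 0.57}, {"translation": [0.6, 0, 0.1], "rot": [0, 0, 0], "claw": 0.57}, {"translation": [0.6, 0, 0.1], "rot": [0, 0, 0], "claw": 0.57}, {"translation": [0.6, 0, 0.1], "rot": [0, 0, 0], "claw": 0.57}, {"translation": [0.6, 0, 0.1], "rot": [0, 0, 0], "claw": 0.57}, {"translation": [0.6, 0, 0.1], "rot": [0, 0, 0], "claw": 0.57}, {"translation": [0.4, 0, 0], "rot": [0, 0, 0], "claw": 0.57}, {"translation": [0.4, 0, 0], "rot": [0, 0, 0], "claw": 0.57}, {"translation": [0, 0, 0], "rot": [0, 0, 0], "claw": 0.57}]'

```text
time: 16.95
ee_pos: [0.6536, 0.0525, 0.2855]
eef_rot: [0.016, 0.707, -0.016, 0.707]
ft_force: [0.1, 0.6, -0.4]
gripper_width: 0.0185
```

>>> arm_command --deltas '[{"translation": [0.6, 0, 0.1], "rot": [0, 0, 0], "claw": 0.57}, {"translation": [0.6, 0, 0.1], "rot": [0, 0, 0], "claw": 0.57}, {"translation": [0.6, 0, 0.1], "rot": [0, 0, 0], "claw": 0.57}, {"translation": [0.6, 0, 0.1], "rot": [0, 0, 0], "claw": 0.57}, {"translation": [0.6, 0, 0.1], "rot": [0, 0, 0], "claw": 0.57}, {"translation": [0.6, 0, 0.1], "rot": [0, 0, 0], "claw": 0.57}, {"translation": [0.6, 0, 0.1], "rot": [0, 0, 0], "claw": 0.57}, {"translation": [0.4, 0, 0], "rot": [0, 0, 0], "claw": 0.57}, {"translation": [0.4, 0, 0], "rot": [0, 0, 0], "claw": 0.57}, {"translation": [0, 0, 0], "rot": [0, 0, 0], "claw": 0.57}]'

```text
time: 18.2
ee_pos: [0.6587, 0.0525, 0.2862]
eef_rot: [0.016, 0.707, -0.016, 0.707]
ft_force: [-0.3, 0.1, 0.3]
gripper_width: 0.0186
```

>>> arm_command --deltas '[{"translation": [0.6, 0, 0.1], "rot": [0, 0, 0], "claw": 0.57}, {"translation": [0.6, 0, 0.1], "rot": [0, 0, 0], "claw": 0.57}, {"translation": [0.6, 0, 0.1], "rot": [0, 0, 0], "claw": 0.57}, {"translation": [0.6, 0, 0.1], "rot": [0, 0, 0], "claw": 0.57}, {"translation": [0.6, 0, 0], "rot": [0, 0, 0], "claw": 0.57}, {"translation": [0.6, 0, 0], "rot": [0, 0, 0], "claw": 0.57}, {"translation": [0.6, 0, 0], "rot": [0, 0, 0], "claw": 0.57}, {"translation": [0.4, 0, 0], "rot": [0, 0, 0], "claw": 0.57}, {"translation": [0.4, 0, 0], "rot": [0, 0, 0], "claw": 0.57}, {"translation": [0, 0, 0], "rot": [0, 0, 0], "claw": 0.57}]'

```text
time: 19.45
ee_pos: [0.6637, 0.0525, 0.2866]
eef_rot: [0.016, 0.707, -0.016, 0.707]
ft_force: [-0.1, -0.1, 0.0]
gripper_width: 0.0184
```

```bash
python3 - <<'E'
from sn import *
st(); snap("s10",315,130,110,100,f=6)
E
```

```text
19.45 [0.6637 0.0525 0.2866] [-0.1 -0.1  0. ] 0.0184
```

View pics/s10.png

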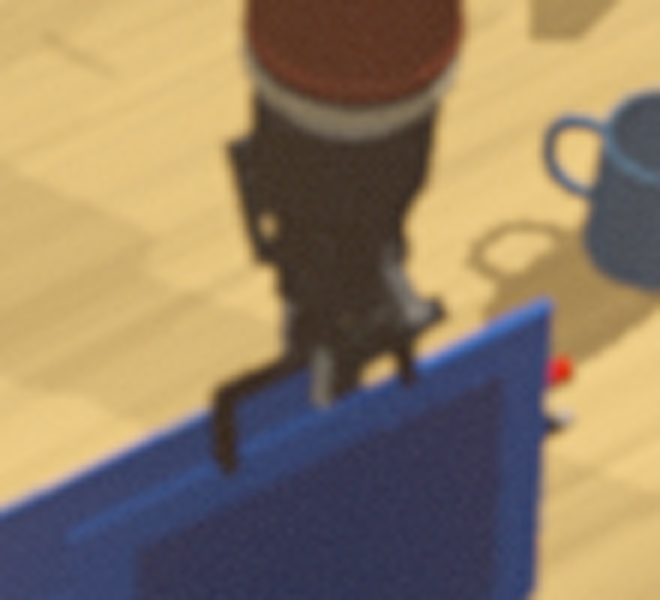

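>>> arm_command --deltas '[{"translation": [0.6, 0, 0.1], "rot": [0, 0, 0], "claw": 0.57}, {"translation": [0.6, 0, 0.1], "rot": [0, 0, 0], "claw": 0.57}, {"translation": [0.6, 0, 0], "rot": [0, 0, 0], "claw": 0.57}, {"translation": [0.6, 0, 0], "rot": [0, 0, 0], "claw": 0.57}, {"translation": [0.6, 0, 0], "rot": [0, 0, 0], "claw": 0.57}, {"translation": [0.6, 0, 0], "rot": [0, 0, 0], "claw": 0.57}, {"translation": [0.6, 0, 0], "rot": [0, 0, 0], "claw": 0.57}, {"translation": [0.4, 0, 0], "rot": [0, 0, 0], "claw": 0.57}, {"translation": [0.4, 0, 0], "rot": [0, 0, 0], "claw": 0.57}, {"translation": [0, 0, 0], "rot": [0, 0, 0], "claw": 0.57}]'

```text
time: 20.75
ee_pos: [0.6686, 0.0525, 0.2868]
eef_rot: [0.016, 0.707, -0.016, 0.707]
ft_force: [-0.0, -0.2, -0.1]
gripper_width: 0.0183
```

>>> arm_command --deltas '[{"translation": [0.6, 0, 0], "rot": [0, 0, 0], "claw": 0.57}, {"translation": [0.6, 0, 0], "rot": [0, 0, 0], "claw": 0.57}, {"translation": [0.6, 0, 0], "rot": [0, 0, 0], "claw": 0.57}, {"translation": [0.6, 0, 0], "rot": [0, 0, 0], "claw": 0.57}, {"translation": [0.6, 0, 0], "rot": [0, 0, 0], "claw": 0.57}, {"translation": [0.6, 0, 0], "rot": [0, 0, 0], "claw": 0.57}, {"translation": [0.6, 0, 0], "rot": [0, 0, 0], "claw": 0.57}, {"translation": [0.4, 0, 0], "rot": [0, 0, 0], "claw": 0.57}, {"translation": [0.4, 0, 0], "rot": [0, 0, 0], "claw": 0.57}, {"translation": [0, 0, 0], "rot": [0, 0, 0], "claw": 0.57}]'

```text
time: 22.0
ee_pos: [0.6736, 0.0525, 0.2868]
eef_rot: [0.016, 0.707, -0.016, 0.707]
ft_force: [-0.6, 0.3, 0.1]
gripper_width: 0.0185
```

```bash
python3 - <<'E'
from sn import *
st(); snap("s11",315,130,110,100,f=6)
E
```

```text
22.0 [0.6736 0.0525 0.2868] [-0.6  0.3  0.1] 0.0185
```

View pics/s11.png

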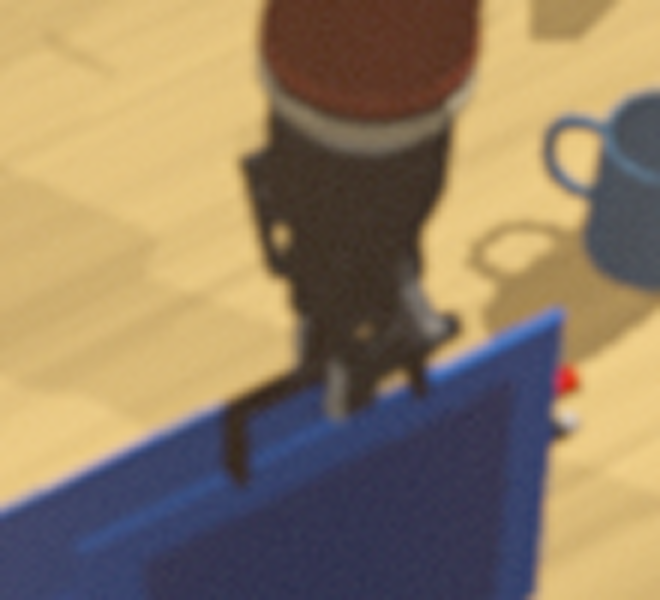

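>>> arm_command --deltas '[{"translation": [0.6, 0, 0], "rot": [0, 0, 0], "claw": 0.57}, {"translation": [0.6, 0, 0], "rot": [0, 0, 0], "claw": 0.57}, {"translation": [0.6, 0, 0], "rot": [0, 0, 0], "claw": 0.57}, {"translation": [0.6, 0, 0], "rot": [0, 0, 0], "claw": 0.57}, {"translation": [0.6, 0, 0], "rot": [0, 0, 0], "claw": 0.57}, {"translation": [0.6, 0, 0], "rot": [0, 0, 0], "claw": 0.57}, {"translation": [0.6, 0, 0], "rot": [0, 0, 0], "claw": 0.57}, {"translation": [0.4, 0, 0], "rot": [0, 0, 0], "claw": 0.57}, {"translation": [0.4, 0, 0], "rot": [0, 0, 0], "claw": 0.57}, {"translation": [0, 0, 0], "rot": [0, 0, 0], "claw": 0.57}]'

```text
time: 23.3
ee_pos: [0.6786, 0.0524, 0.2868]
eef_rot: [0.016, 0.707, -0.016, 0.707]
ft_force: [-0.2, -0.0, 1.1]
gripper_width: 0.0184
```

>>> arm_command --deltas '[{"translation": [0.6, 0, 0], "rot": [0, 0, 0], "claw": 0.57}, {"translation": [0.6, 0, 0], "rot": [0, 0, 0], "claw": 0.57}, {"translation": [0.6, 0, 0], "rot": [0, 0, 0], "claw": 0.57}, {"translation": [0.6, 0, 0], "rot": [0, 0, 0], "claw": 0.57}, {"translation": [0.6, 0, 0], "rot": [0, 0, 0], "claw": 0.57}, {"translation": [0.6, 0, 0], "rot": [0, 0, 0], "claw": 0.57}, {"translation": [0.6, 0, 0], "rot": [0, 0, 0], "claw": 0.57}, {"translation": [0.4, 0, 0], "rot": [0, 0, 0], "claw": 0.57}, {"translation": [0.4, 0, 0], "rot": [0, 0, 0], "claw": 0.57}, {"translation": [0, 0, 0], "rot": [0, 0, 0], "claw": 0.57}]'

```text
time: 24.55
ee_pos: [0.6836, 0.0524, 0.2868]
eef_rot: [0.016, 0.707, -0.016, 0.707]
ft_force: [-0.5, 0.2, -0.1]
gripper_width: 0.0184
```

```bash
python3 - <<'E'
from sn import *
st(); snap("s12",315,130,110,100,f=6); snap("t12",210,170,160,130,f=5,cam="top")
E
```

```text
24.55 [0.6836 0.0524 0.2868] [-0.5  0.2 -0.1] 0.0184
```

View pics/s12.png

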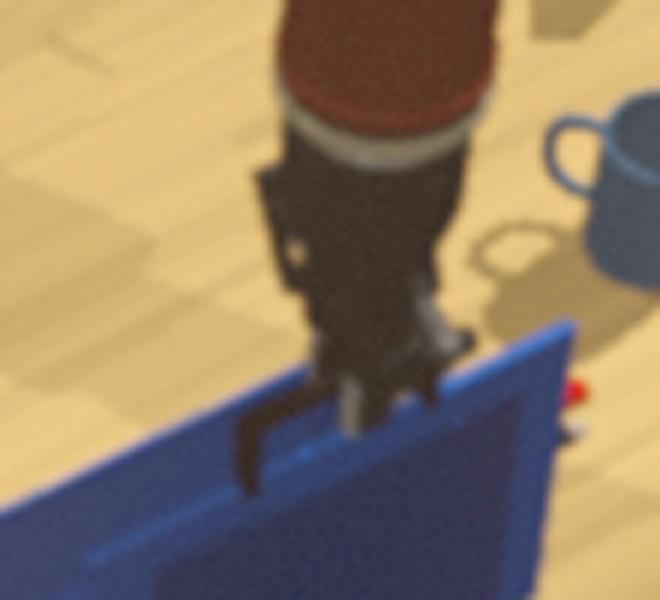

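View pics/t12.png

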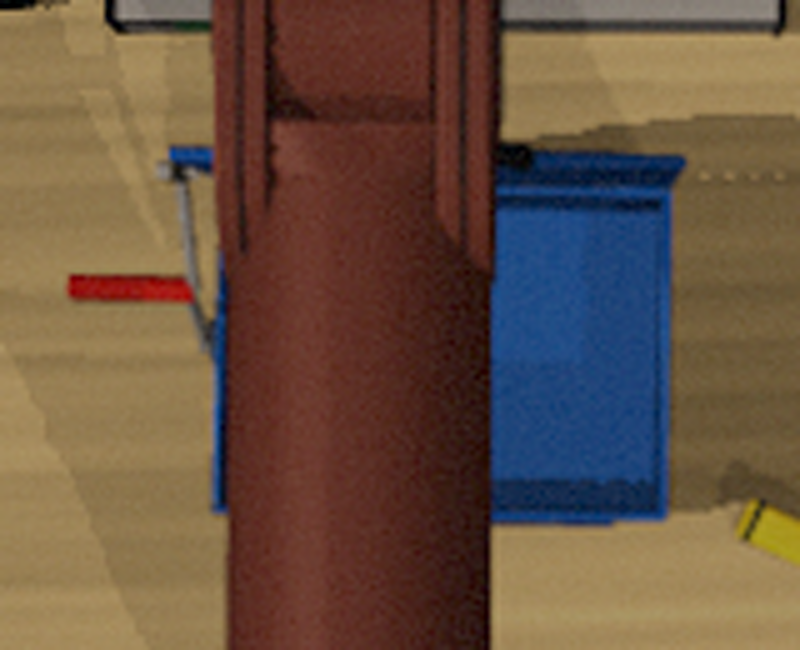

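```bash
python3 - <<'E'
from h import *
x=np.array([.999,-.0445,0]);y=np.array([.0445,.999,0]);C=np.array([.596,.0526,0])
k=lambda u,v:((u+.5)/5-.5+210,(v+.5)/5-.5+170)
for z in (.12,.125,.13,.135,.14):
    P=plane("top",[k(70,287),k(130,288)],z)-C; print(z,np.round(P@x,4),np.round(P@y,4))
h=lambda u,v:((u+.5)/6-.5+315,(v+.5)/6-.5+130)
print("tri knob end",[(lambda r:(((r[0]-C)@x).round(4),((r[0]-C)@y).round(4),r[0][2].round(4),r[1].round(4)))(tri(h(578,392),k(70,287)))])
for zf in (.045,.05,.055,.058):
  for th in (1.50,1.55,1.58):
    L=np.array([.095-.11*np.cos(th),.095+.11*np.sin(th)]);F=np.array([.005,zf]);d=L-F;D=np.hypot(*d);
    if D<.174:
        hh=np.sqrt(.087**2-D*D/4);n=np.array([-d[1],d[0]])/D;print(zf,th,"front knee",np.round((L+F)/2+n*hh,4),"D",D.round(4))
    else: print(zf,th,"past",D.round(4))
# lid edge angle from lid top end corner
E
```

```text
0.12 [0.0312 0.0311] [0.2094 0.1754]
0.125 [0.0308 0.0308] [0.2085 0.1746]
0.13 [0.0305 0.0305] [0.2075 0.1738]
0.135 [0.0302 0.0301] [0.2066 0.1729]
0.14 [0.0299 0.0298] [0.2056 0.1721]
tri knob end [(np.float64(0.0302), np.float64(0.2063), np.float64(0.1378), np.float64(0.0007))]
0.045 1.5 past 0.1796
0.045 1.55 past 0.1824
0.045 1.58 past 0.1841
0.05 1.5 past 0.1752
0.05 1.55 past 0.1781
0.05 1.58 past 0.1797
0.055 1.5 front knee [0.0316 0.1378] D 0.1708
0.055 1.55 front knee [0.0448 0.1324] D 0.1737
0.055 1.58 past 0.1754
0.058 1.5 front knee [0.0267 0.1423] D 0.1682
0.058 1.55 front knee [0.0354 0.1395] D 0.1712
0.058 1.58 front knee [0.0422 0.1367] D 0.1729
```

>>> arm_command --deltas '[{"translation": [1, 0, 0], "rot": [0, 0, 0], "claw": 0.57}, {"translation": [1, 0, 0], "rot": [0, 0, 0], "claw": 0.57}, {"translation": [1, 0, 0], "rot": [0, 0, 0], "claw": 0.57}, {"translation": [1, 0, 0], "rot": [0, 0, 0], "claw": 0.57}, {"translation": [0.6, 0, 0], "rot": [0, 0, 0], "claw": 0.57}, {"translation": [0.6, 0, 0], "rot": [0, 0, 0], "claw": 0.57}, {"translation": [0.6, 0, 0], "rot": [0, 0, 0], "claw": 0.57}, {"translation": [0.4, 0, 0], "rot": [0, 0, 0], "claw": 0.57}, {"translation": [0.4, 0, 0], "rot": [0, 0, 0], "claw": 0.57}, {"translation": [0, 0, 0], "rot": [0, 0, 0], "claw": 0.57}]'

```text
time: 25.9
ee_pos: [0.6903, 0.0524, 0.2868]
eef_rot: [0.016, 0.707, -0.016, 0.707]
ft_force: [0.1, -0.2, -1.0]
gripper_width: 0.0183
```

```bash
cat > knob.py <<'E'
from sn import *
x=np.array([.999,-.0445,0]);y=np.array([.0445,.999,0]);C=np.array([.596,.0526,0])
def knob(name=None):
    o={}
    for n,(a,b,w,h) in {"top":(190,150,75,150),"scene":(385,150,50,80)}.items():
        im=grab_frame(n)[:,:,::-1]; hs=cv2.cvtColor(np.ascontiguousarray(im),cv2.COLOR_BGR2HSV)[b:b+h,a:a+w]
        m=((hs[...,0]<6)|(hs[...,0]>174))&(hs[...,1]>190)&(hs[...,2]>100)
        q=np.argwhere(m)[:,::-1]+[a,b]
        if len(q)==0: print(n,"no red"); continue
        print(n,len(q),q.mean(0).round(1),q.min(0),q.max(0)); o[n]=q
        if name: cv2.imwrite(f"pics/{name}_{n}.png",cv2.resize(np.ascontiguousarray(im)[100:250,200:400] if n=="top" else np.ascontiguousarray(im)[110:240,285:445],None,fx=4,fy=4,interpolation=2))
    if "top" in o:
        c=o["top"].mean(0)
        for z in (.12,.137): P=plane("top",[c],z)[0]-C; print("knob top-ray z",z,"caddy x",round(P@x,4),"y",round(P@y,4))
E
python3 - <<'E'
from knob import *
st(); knob("k1")
E
```

```text
25.9 [0.6903 0.0524 0.2868] [ 0.1 -0.2 -1. ] 0.0183
top 108 [235.5 223.1] [224 221] [248 225]
scene 4 [412.5 198.5] [412 198] [413 199]
knob top-ray z 0.12 caddy x 0.0426 y 0.1761
knob top-ray z 0.137 caddy x 0.0413 y 0.1733
```

>>> arm_command --deltas '[{"translation": [0.5, 0, 0], "rot": [0, 0, 0], "claw": 0.57}, {"translation": [0.5, 0, 0], "rot": [0, 0, 0], "claw": 0.57}, {"translation": [0.5, 0, 0], "rot": [0, 0, 0], "claw": 0.57}, {"translation": [0.5, 0, 0], "rot": [0, 0, 0], "claw": 0.57}, {"translation": [0.5, 0, 0], "rot": [0, 0, 0], "claw": 0.57}, {"translation": [0.5, 0, 0], "rot": [0, 0, 0], "claw": 0.57}, {"translation": [0.5, 0, 0], "rot": [0, 0, 0], "claw": 0.57}, {"translation": [0, 0, 0], "rot": [0, 0, 0], "claw": 0.57}, {"translation": [0, 0, 0], "rot": [0, 0, 0], "claw": 0.57}, {"translation": [0, 0, 0], "rot": [0, 0, 0], "claw": 0.57}]'

```text
time: 27.25
ee_pos: [0.6937, 0.0524, 0.2868]
eef_rot: [0.016, 0.707, -0.016, 0.707]
ft_force: [1.0, -0.1, -0.9]
gripper_width: 0.0182
```

```bash
python3 - <<'E'
from knob import *
st(); knob("k2"); st()
E
```

```text
27.25 [0.6937 0.0524 0.2868] [ 1.  -0.1 -0.9] 0.0182
top 104 [235.3 221.3] [224 219] [248 223]
scene 3 [413.3 199.7] [413 199] [414 200]
knob top-ray z 0.12 caddy x 0.0477 y 0.1767
knob top-ray z 0.137 caddy x 0.0464 y 0.1739
27.35 [0.6937 0.0524 0.2868] [ 1.5  0.1 -0.6] 0.0188
```

>>> arm_command --deltas '[{"translation": [0.5, 0, 0], "rot": [0, 0, 0], "claw": 0.57}, {"translation": [0.5, 0, 0], "rot": [0, 0, 0], "claw": 0.57}, {"translation": [0.5, 0, 0], "rot": [0, 0, 0], "claw": 0.57}, {"translation": [0.5, 0, 0], "rot": [0, 0, 0], "claw": 0.57}, {"translation": [0.5, 0, 0], "rot": [0, 0, 0], "claw": 0.57}, {"translation": [0.5, 0, 0], "rot": [0, 0, 0], "claw": 0.57}, {"translation": [0, 0, 0], "rot": [0, 0, 0], "claw": 0.57}, {"translation": [0, 0, 0], "rot": [0, 0, 0], "claw": 0.57}, {"translation": [0, 0, 0], "rot": [0, 0, 0], "claw": 0.57}, {"translation": [0, 0, 0], "rot": [0, 0, 0], "claw": 0.57}]'

```text
time: 28.6
ee_pos: [0.6967, 0.0525, 0.2868]
eef_rot: [0.016, 0.707, -0.016, 0.707]
ft_force: [-0.4, 0.8, 0.5]
gripper_width: 0.0185
```

```bash
python3 - <<'E'
from knob import *
st(); knob("k3"); st()
E
```

```text
28.6 [0.6967 0.0525 0.2868] [-0.4  0.8  0.5] 0.0185
top 104 [236.9 216.8] [225 215] [249 219]
scene 17 [412.7 205.8] [410 204] [416 208]
knob top-ray z 0.12 caddy x 0.0604 y 0.1725
knob top-ray z 0.137 caddy x 0.059 y 0.1698
28.7 [0.6967 0.0525 0.2868] [ 0.2  0.7 -0.3] 0.0181
```

View pics/k3_top.png

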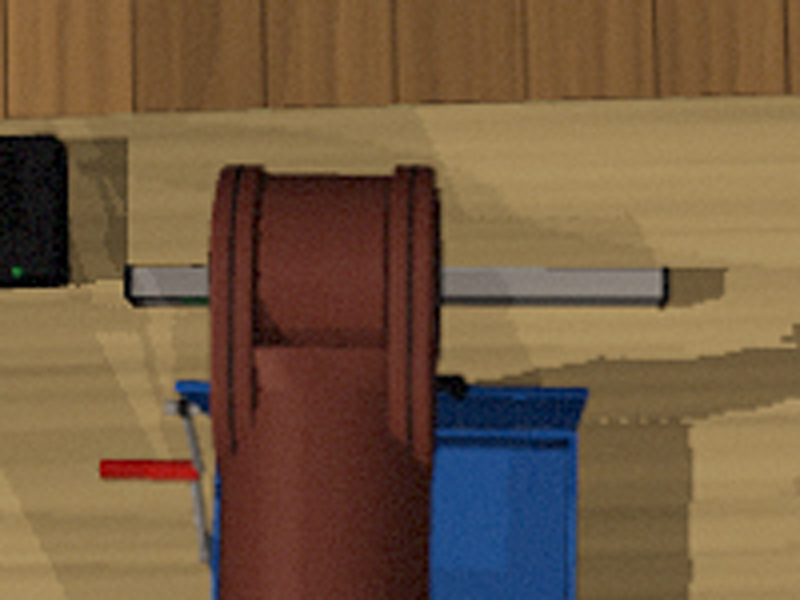

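View pics/k3_scene.png

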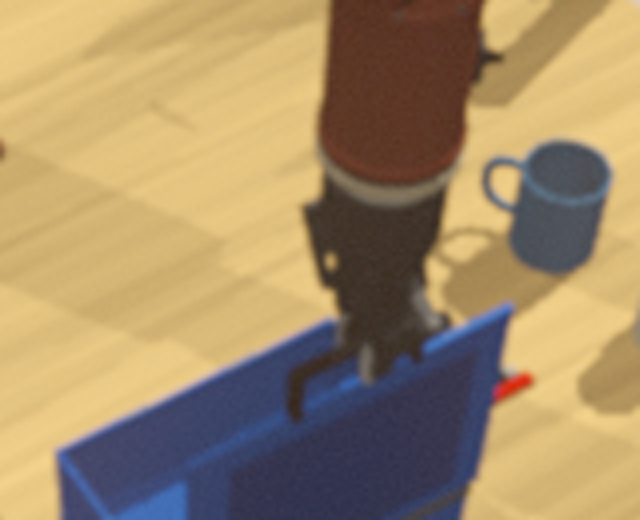

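The knee dropped back: the knob moved to caddy x≈0.060 and is now lower in the scene view at (413,206). The stay is locked, so I'll retreat slowly, open and go up.

>>> arm_command --deltas '[{"translation": [-3, 0, 0], "rot": [0, 0, 0], "claw": 0.4}, {"translation": [-3, 0, 0], "rot": [0, 0, 0], "claw": 0.3}, {"translation": [-4, 0, 0], "rot": [0, 0, 0], "claw": 0.1}, {"translation": [-4, 0, 0], "rot": [0, 0, 0], "claw": 0.1}, {"translation": [-4, 0, 0], "rot": [0, 0, 0], "claw": 0}, {"translation": [-2, 0, 5], "rot": [0, 0, 0], "claw": 0}, {"translation": [0, 0, 12], "rot": [0, 0, 0], "claw": 0}, {"translation": [0, 0, 14], "rot": [0, 0, 0], "claw": 0}, {"translation": [0, 0, 16], "rot": [0, 0, 0], "claw": 0}, {"translation": [0, 0, 16], "rot": [0, 0, 0], "claw": 0}]'

```text
time: 29.95
ee_pos: [0.6769, 0.0524, 0.3513]
eef_rot: [0.016, 0.707, -0.016, 0.707]
ft_force: [-0.9, -0.0, 0.1]
gripper_width: 0.0428
```

```bash
python3 - <<'E'
from knob import *
st(); knob("k4")
E
```

```text
29.95 [0.6769 0.0524 0.3513] [-0.9 -0.   0.1] 0.0428
top 101 [237.  215.7] [225 214] [249 218]
scene 16 [412.2 208. ] [408 206] [417 210]
knob top-ray z 0.12 caddy x 0.0635 y 0.1724
knob top-ray z 0.137 caddy x 0.0621 y 0.1696
```

View pics/k4_scene.png

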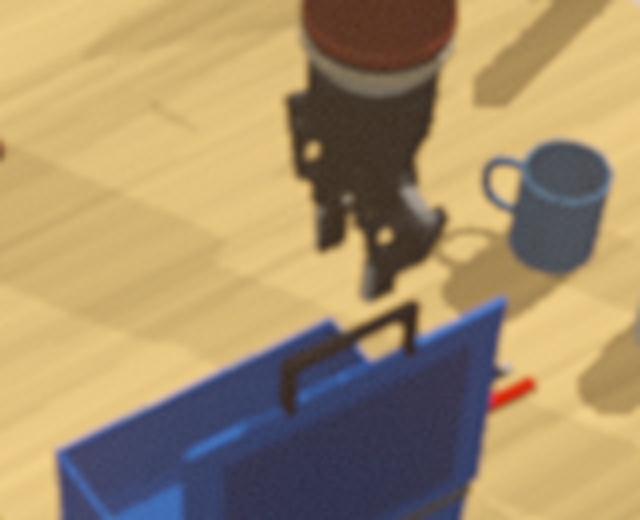

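View pics/k4_top.png

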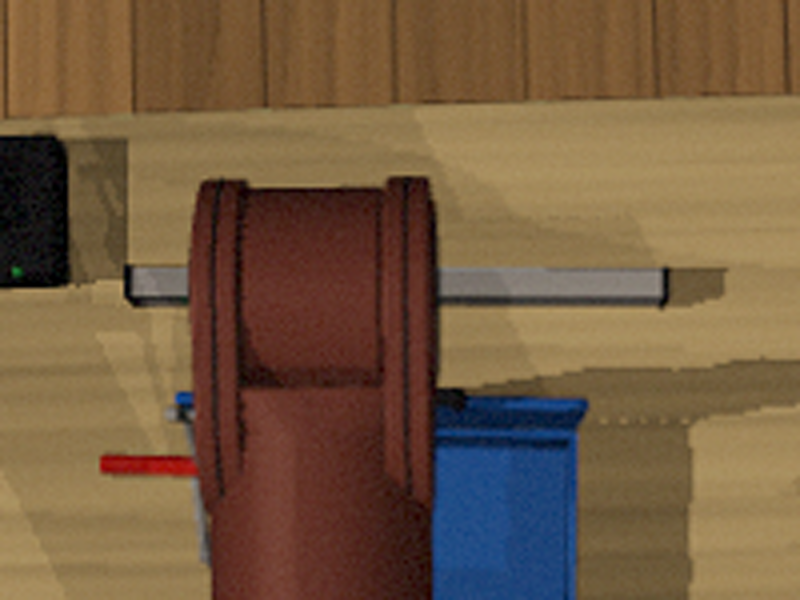

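```bash
python3 - <<'E'
from h import *
from scipy.optimize import brentq
def zat(x,y,v): return brentq(lambda z:proj("scene",[[x,y,z]])[0][1]-v,0,.6)
for nm,x,y,v,zt in (("back now",.6769+.025,.0515,184.3,.3513),("front now",.6769-.025,.0535,172.2,.3513),("s5 closed",.459+.01,.0595,199,.0675),("s2 closed",.4595,.06,180.5,.151)):
    z=zat(x,y,v); print(nm,z,"tip minus tcp",z-zt, proj("scene",[[x,y,z]]))
print(read_state()['qpos'].round(3))
E
```

```text
back now 0.3763312920954499 tip minus tcp 0.02503129209544991 [[377.69663506 184.3       ]]
front now 0.37468610828919025 tip minus tcp 0.023386108289190244 [[366.08711186 172.2       ]]
s5 closed 0.08883287877104283 tip minus tcp 0.021332878771042826 [[327.35082377 199.        ]]
s2 closed 0.1667776809056177 tip minus tcp 0.015777680905617708 [[325.68489126 180.5       ]]
[-0.554  0.411  0.632  1.15  -0.239  1.648 -0.027]
```

>>> arm_command --deltas '[{"translation": [-17, -38.9, 0], "rot": [0, 0, 0.0534], "claw": -0.4}, {"translation": [-17, -38.9, 0], "rot": [0, 0, 0.0534], "claw": -0.4}, {"translation": [-17, -38.9, -31], "rot": [0, 0, 0.0534], "claw": -0.4}, {"translation": [-17, -38.9, -31], "rot": [0, 0, 0.0534], "claw": -0.4}, {"translation": [-17, -38.9, -31], "rot": [0, 0, 0.0534], "claw": -0.4}, {"translation": [-17, -38.9, -31], "rot": [0, 0, 0.0534], "claw": -0.4}, {"translation": [-17, -38.9, -31], "rot": [0, 0, 0.0534], "claw": -0.4}, {"translation": [-17, -38.9, -31], "rot": [0, 0, 0.0534], "claw": -0.4}, {"translation": [-17, -38.9, -31], "rot": [0, 0, 0.0534], "claw": -0.4}, {"translation": [-17, -38.9, -31], "rot": [0, 0, 0.0534], "claw": -0.4}]'

```text
time: 31.3
ee_pos: [0.506, -0.3375, 0.1007]
eef_rot: [-0.172, 0.686, 0.172, 0.686]
ft_force: [0.5, -0.0, 0.5]
gripper_width: 0.06
```

```bash
python3 - <<'E'
from knob import *
from scipy.spatial.transform import Rotation as Ro
st(); s=read_state();M=Ro.from_quat(s['eef_rot']).as_matrix();print(np.degrees(np.arctan2(M[1,2],M[0,2])))
im=grab_frame("scene")[:,:,::-1]; cv2.imwrite("pics/s13.png",cv2.resize(np.ascontiguousarray(im)[170:330,160:420],None,fx=3,fy=3,interpolation=2))
E
```

```text
31.3 [ 0.506  -0.3375  0.1007] [ 0.5 -0.   0.5] 0.06
28.127634848867995
```

View pics/s13.png

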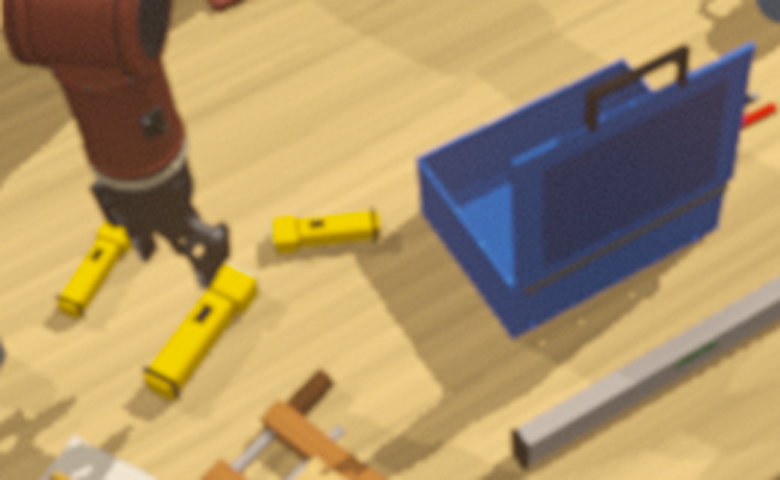

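>>> arm_command --deltas '[{"translation": [0, 0, -22], "rot": [0, 0, 0], "claw": -0.4}, {"translation": [0, 0, -22], "rot": [0, 0, 0], "claw": -0.4}, {"translation": [0, 0, -22], "rot": [0, 0, 0], "claw": -0.4}, {"translation": [0, 0, -12], "rot": [0, 0, 0], "claw": -0.4}, {"translation": [0, 0, -8], "rot": [0, 0, 0], "claw": -0.4}, {"translation": [0, 0, -4], "rot": [0, 0, 0], "claw": -0.4}, {"translation": [0, 0, -3], "rot": [0, 0, 0], "claw": -0.4}, {"translation": [0, 0, -3], "rot": [0, 0, 0], "claw": -0.4}, {"translation": [0, 0, 0], "rot": [0, 0, 0], "claw": -0.4}, {"translation": [0, 0, 0], "rot": [0, 0, 0], "claw": -0.4}]'

```text
time: 32.6
ee_pos: [0.5068, -0.3366, 0.006]
eef_rot: [-0.171, 0.686, 0.171, 0.686]
ft_force: [0.7, -0.1, -0.5]
gripper_width: 0.0597
```

```bash
python3 - <<'E'
from knob import *
st(); snap("s14",170,210,110,90,f=7)
E
```

```text
32.6 [ 0.5068 -0.3366  0.006 ] [ 0.7 -0.1 -0.5] 0.0597
```

View pics/s14.png

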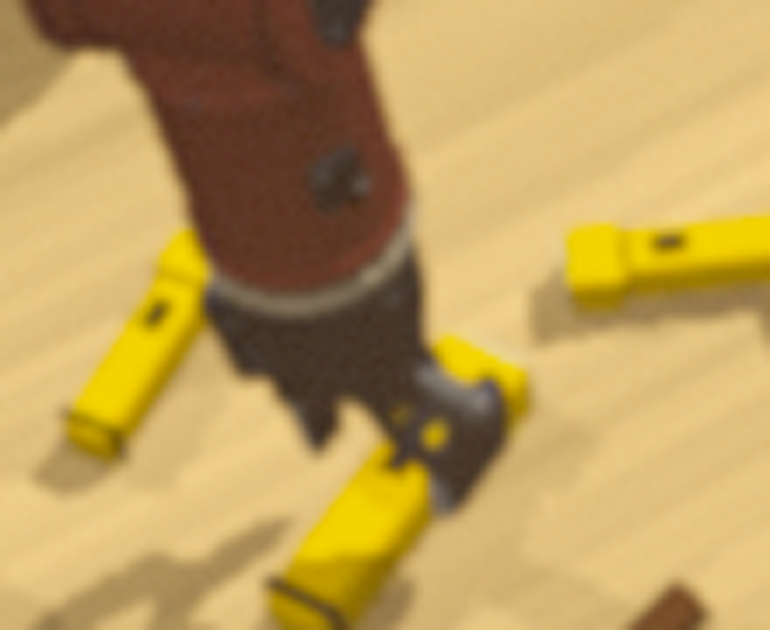

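```bash
python3 - <<'E'
from h import *
from scipy.optimize import brentq
def zat(x,y,v): return brentq(lambda z:proj("scene",[[x,y,z]])[0][1]-v,-.1,.6)
p=np.array([.5068,-.3366]);j=np.array([.882,.471])
for s,v,u in ((1,282.6,233.1),(-1,273.1,214.9)):
    q=p+s*j*.034; z=zat(*q,v); print(z,proj("scene",[[*q,z]]),u)
E
```

```text
0.025007179163789632 [[234.97968634 282.6       ]] 233.1
0.027893907618906633 [[216.00951983 273.1       ]] 214.9
```

>>> arm_command --deltas '[{"translation": [0, 0, -5], "rot": [0, 0, 0], "claw": -0.4}, {"translation": [0, 0, -5], "rot": [0, 0, 0], "claw": -0.4}, {"translation": [0, 0, -3], "rot": [0, 0, 0], "claw": -0.2}, {"translation": [0, 0, 0], "rot": [0, 0, 0], "claw": 0.2}, {"translation": [0, 0, 0], "rot": [0, 0, 0], "claw": 0.4}, {"translation": [0, 0, 0], "rot": [0, 0, 0], "claw": 0.5}, {"translation": [0, 0, 0], "rot": [0, 0, 0], "claw": 0.5}, {"translation": [0, 0, 0], "rot": [0, 0, 0], "claw": 0.5}, {"translation": [0, 0, 12], "rot": [0, 0, 0], "claw": 0.5}, {"translation": [0, 0, 20], "rot": [0, 0, 0], "claw": 0.5}]'

```text
time: 33.9
ee_pos: [0.5064, -0.3364, 0.0256]
eef_rot: [-0.171, 0.686, 0.171, 0.686]
ft_force: [-0.1, 0.5, -0.5]
gripper_width: 0.0329
```

```bash
python3 - <<'E'
from knob import *
st(); snap("s15",170,210,110,90,f=7)
E
```

```text
33.9 [ 0.5064 -0.3364  0.0256] [-0.1  0.5 -0.5] 0.0329
```

View pics/s15.png

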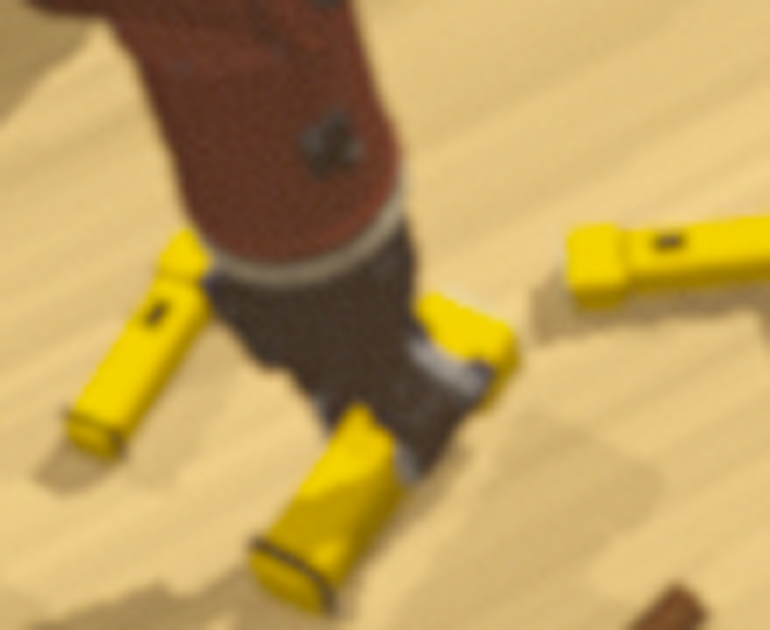

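>>> arm_command --deltas '[{"translation": [0, 0, 40], "rot": [0, 0, 0], "claw": 0.5}, {"translation": [0, 0, 45], "rot": [0, 0, 0], "claw": 0.5}, {"translation": [8.1, 48.8, 20], "rot": [0, 0, -0.0668], "claw": 0.5}, {"translation": [8.1, 48.8, 0], "rot": [0, 0, -0.0668], "claw": 0.5}, {"translation": [8.1, 48.8, 0], "rot": [0, 0, -0.0668], "claw": 0.5}, {"translation": [8.1, 48.8, 0], "rot": [0, 0, -0.0668], "claw": 0.5}, {"translation": [8.1, 48.8, 0], "rot": [0, 0, -0.0668], "claw": 0.5}, {"translation": [8.1, 48.8, 0], "rot": [0, 0, -0.0668], "claw": 0.5}, {"translation": [8.1, 48.8, 0], "rot": [0, 0, -0.0668], "claw": 0.5}, {"translation": [8.1, 48.8, 0], "rot": [0, 0, -0.0668], "claw": 0.5}]'

```text
time: 35.2
ee_pos: [0.572, 0.0554, 0.1311]
eef_rot: [0.017, 0.706, -0.017, 0.708]
ft_force: [1.3, 0.4, -0.8]
gripper_width: 0.0326
```

```bash
python3 - <<'E'
from knob import *
st(); snap("s16",275,110,160,140,f=5)
E
```

```text
35.2 [0.572  0.0554 0.1311] [ 1.3  0.4 -0.8] 0.0326
```

View pics/s16.png

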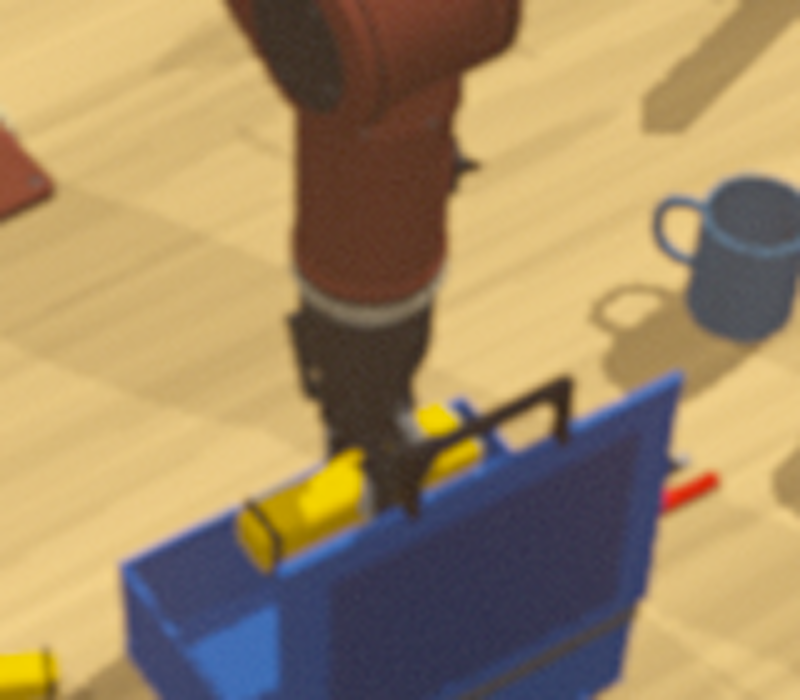

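>>> arm_command --deltas '[{"translation": [0, 0, -28], "rot": [0, 0, 0], "claw": 0.5}, {"translation": [0, 0, -28], "rot": [0, 0, 0], "claw": 0.5}, {"translation": [0, 0, -28], "rot": [0, 0, 0], "claw": 0.5}, {"translation": [0, 0, -24], "rot": [0, 0, 0], "claw": 0.5}, {"translation": [0, 0, -14], "rot": [0, 0, 0], "claw": 0.5}, {"translation": [0, 0, -6], "rot": [0, 0, 0], "claw": 0.5}, {"translation": [0, 0, -3], "rot": [0, 0, 0], "claw": 0.5}, {"translation": [0, 0, 0], "rot": [0, 0, 0], "claw": 0.5}, {"translation": [0, 0, 0], "rot": [0, 0, 0], "claw": -0.15}, {"translation": [0, 0, 0], "rot": [0, 0, 0], "claw": -0.15}]'

```text
time: 36.5
ee_pos: [0.572, 0.0539, -0.0006]
eef_rot: [0.016, 0.707, -0.016, 0.707]
ft_force: [-0.5, -0.4, 0.1]
gripper_width: 0.0493
```

```bash
python3 - <<'E'
from knob import *
st(); knob("k5")
E
```

```text
36.5 [ 0.572   0.0539 -0.0006] [-0.5 -0.4  0.1] 0.0493
top 100 [236.8 215.7] [225 214] [249 218]
scene 12 [412.7 207.8] [409 206] [417 210]
knob top-ray z 0.12 caddy x 0.0636 y 0.1728
knob top-ray z 0.137 caddy x 0.0621 y 0.17
```

View pics/k5_scene.png

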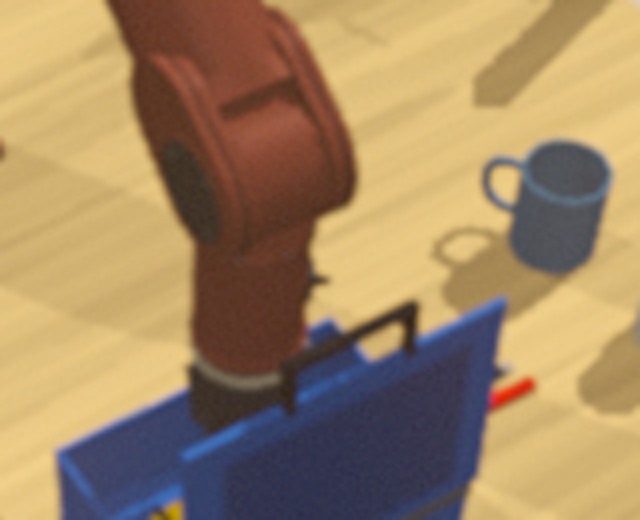

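>>> arm_command --deltas '[{"translation": [0, 0, 30], "rot": [0, 0, 0], "claw": -0.15}, {"translation": [0, 0, 60], "rot": [0, 0, 0], "claw": -0.15}, {"translation": [0, 0, 60], "rot": [0, 0, 0], "claw": 0.2}, {"translation": [0, 0, 60], "rot": [0, 0, 0], "claw": 1}, {"translation": [0, 35, 10], "rot": [-0.03, 0, 0], "claw": 1}, {"translation": [0, 35, 0], "rot": [-0.03, 0, 0], "claw": 1}, {"translation": [0, 35, 0], "rot": [-0.04, 0, 0], "claw": 1}, {"translation": [0, 35, 0], "rot": [-0.04, 0, 0], "claw": 1}, {"translation": [0, 30, 0], "rot": [-0.04, 0, 0], "claw": 1}, {"translation": [0, 17, 0], "rot": [-0.02, 0, 0], "claw": 1}]'

```text
time: 37.85
ee_pos: [0.5709, 0.2432, 0.2184]
eef_rot: [-0.056, 0.702, -0.086, 0.705]
ft_force: [-0.8, -0.1, 0.2]
gripper_width: 0.0002
```

```bash
python3 - <<'E'
from knob import *
st(); knob("k6"); print(read_state()['qpos'].round(2))
E
```

```text
37.85 [0.5709 0.2432 0.2184] [-0.8 -0.1  0.2] 0.0002
top 98 [236.6 215.7] [225 214] [248 218]
scene 13 [412.2 208. ] [408 206] [417 210]
knob top-ray z 0.12 caddy x 0.0636 y 0.1734
knob top-ray z 0.137 caddy x 0.0621 y 0.1706
[-0.97  0.37  0.52  1.47  0.    1.44 -0.51]
```

View pics/k6_scene.png

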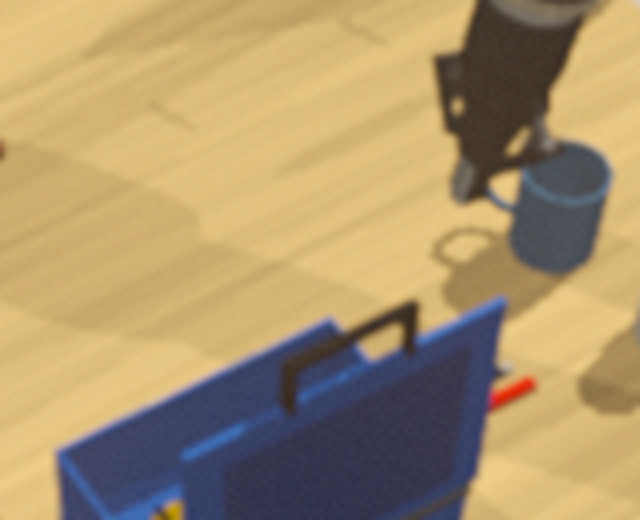

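View pics/k6_top.png

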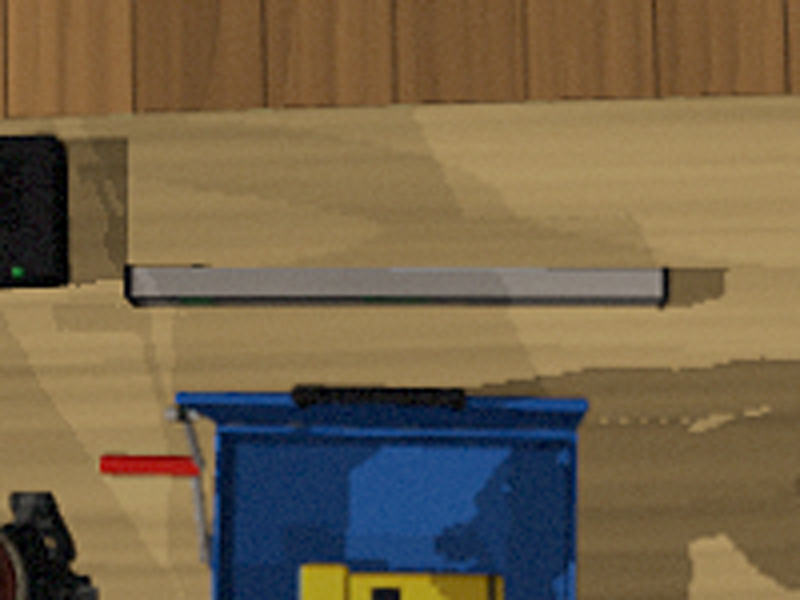

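>>> arm_command --deltas '[{"translation": [35, -1, 0], "rot": [0, 0, 0], "claw": 1}, {"translation": [35, -1, 0], "rot": [0, 0, 0], "claw": 1}, {"translation": [35, -2, 0], "rot": [0, 0, 0], "claw": 1}, {"translation": [35, -2, 0], "rot": [0, 0, 0], "claw": 1}, {"translation": [0, 0, -30], "rot": [0, 0, 0], "claw": 1}, {"translation": [0, 0, -35], "rot": [0, 0, 0], "claw": 1}, {"translation": [0, 0, -35], "rot": [0, 0, 0], "claw": 1}, {"translation": [0, 0, -35], "rot": [0, 0, 0], "claw": 1}, {"translation": [0, 0, -23], "rot": [0, 0, 0], "claw": 1}, {"translation": [0, 0, 0], "rot": [0, 0, 0], "claw": 1}]'

```text
time: 39.2
ee_pos: [0.7108, 0.2331, 0.0594]
eef_rot: [-0.055, 0.703, -0.088, 0.704]
ft_force: [1.2, -0.3, -0.1]
gripper_width: -0.0001
```

```bash
python3 - <<'E'
from knob import *
st(); knob("k7"); print(read_state()['qpos'].round(2))
E
```

```text
39.2 [0.7108 0.2331 0.0594] [ 1.2 -0.3 -0.1] -0.0001
top 67 [239.2 216.1] [228 214] [249 218]
scene 13 [411.8 208.1] [409 206] [415 210]
knob top-ray z 0.12 caddy x 0.0626 y 0.1659
knob top-ray z 0.137 caddy x 0.0611 y 0.1632
[-0.76  0.73  0.49  1.27 -0.14  1.27 -0.38]
```

View pics/k7_scene.png

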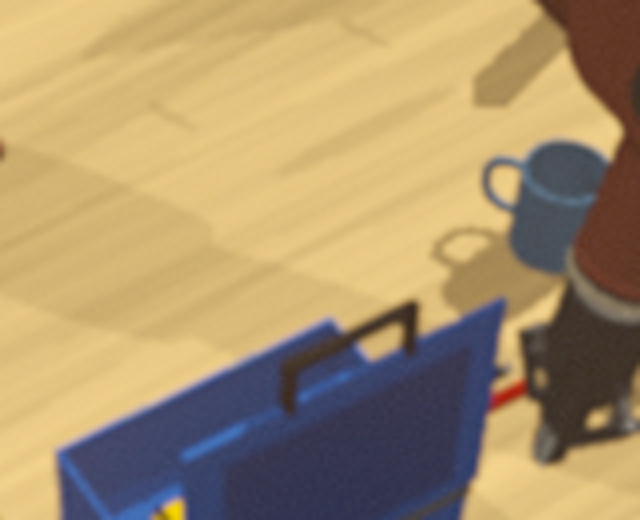

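View pics/k7_top.png

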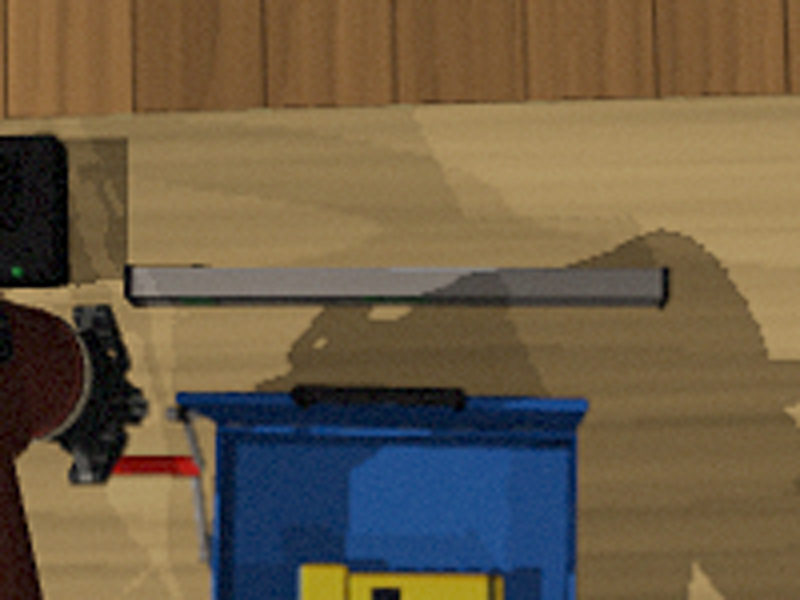

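>>> arm_command --deltas '[{"translation": [-8, 0.4, 9], "rot": [0, 0, 0], "claw": 1}, {"translation": [-8, 0.4, 9], "rot": [0, 0, 0], "claw": 1}, {"translation": [-3, 0.1, 0], "rot": [0, 0, 0], "claw": 1}, {"translation": [-3, 0.1, 0], "rot": [0, 0, 0], "claw": 1}, {"translation": [-3, 0.1, 1], "rot": [0, 0, 0], "claw": 1}, {"translation": [-3, 0.1, 1], "rot": [0, 0, 0], "claw": 1}, {"translation": [-3, 0.1, 1], "rot": [0, 0, 0], "claw": 1}, {"translation": [-3, 0.1, 1], "rot": [0, 0, 0], "claw": 1}, {"translation": [-3, 0.1, 1], "rot": [0, 0, 0], "claw": 1}, {"translation": [-3, 0.1, 1], "rot": [0, 0, 0], "claw": 1}]'

```text
time: 40.55
ee_pos: [0.671, 0.2363, 0.0845]
eef_rot: [-0.055, 0.702, -0.087, 0.705]
ft_force: [1.4, 0.4, 1.0]
gripper_width: -0.0002
```

```bash
python3 - <<'E'
from knob import *
st(); knob("k8")
E
```

```text
40.55 [0.671  0.2363 0.0845] [1.4 0.4 1. ] -0.0002
top 57 [238.7 222. ] [230 220] [248 223]
scene no red
knob top-ray z 0.12 caddy x 0.046 y 0.1671
knob top-ray z 0.137 caddy x 0.0447 y 0.1644
```

View pics/k8_top.png

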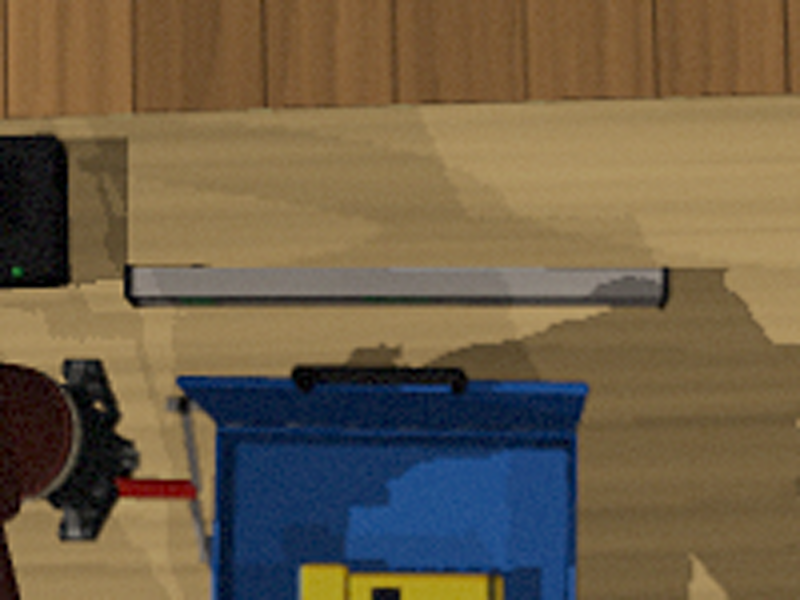

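>>> arm_command --deltas '[{"translation": [-4, 0.2, 1], "rot": [0, 0, 0], "claw": 1}, {"translation": [-4, 0.2, 1], "rot": [0, 0, 0], "claw": 1}, {"translation": [-4.5, 0.2, 1], "rot": [0, 0, 0], "claw": 1}, {"translation": [-5, 0.2, 1], "rot": [0, 0, 0], "claw": 1}, {"translation": [-5, 0.2, 1], "rot": [0, 0, 0], "claw": 1}, {"translation": [-5, 0.2, 1], "rot": [0, 0, 0], "claw": 1}, {"translation": [-5, 0.2, 0], "rot": [0, 0, 0], "claw": 1}, {"translation": [-5, 0.2, 0], "rot": [0, 0, 0], "claw": 1}, {"translation": [-5, 0.2, 0], "rot": [0, 0, 0], "claw": 1}, {"translation": [-5, 0.2, 0], "rot": [0, 0, 0], "claw": 1}]'

```text
time: 41.9
ee_pos: [0.6234, 0.2385, 0.0906]
eef_rot: [-0.055, 0.702, -0.087, 0.705]
ft_force: [0.7, -0.4, 1.3]
gripper_width: -0.0004
```

```bash
python3 - <<'E'
from knob import *
st(); knob("k9")
E
```

```text
41.9 [0.6234 0.2385 0.0906] [ 0.7 -0.4  1.3] -0.0004
top 57 [237.5 238.9] [229 237] [247 240]
scene no red
knob top-ray z 0.12 caddy x -0.0017 y 0.1693
knob top-ray z 0.137 caddy x -0.0024 y 0.1666
```

View pics/k9_top.png

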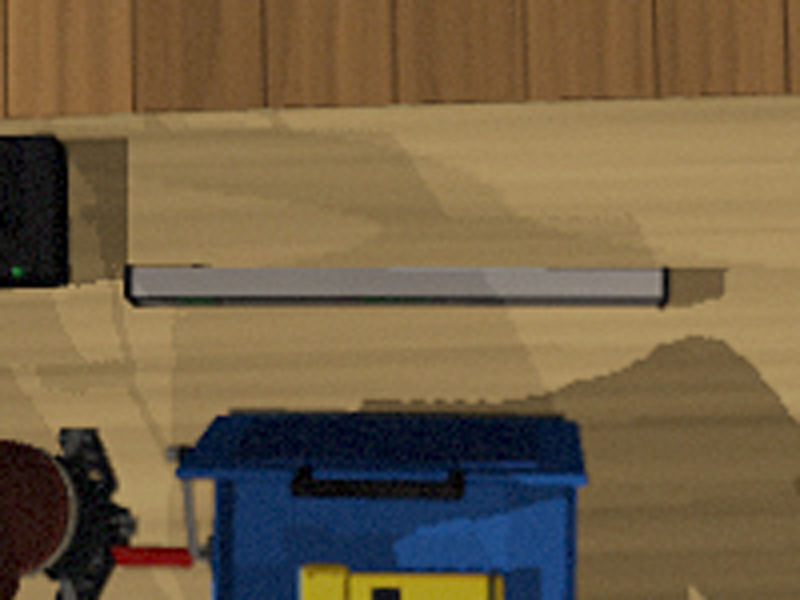

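>>> arm_command --deltas '[{"translation": [-5, 0.2, 0], "rot": [0, 0, 0], "claw": 1}, {"translation": [-5, 0.2, 0], "rot": [0, 0, 0], "claw": 1}, {"translation": [-5, 0.2, 0], "rot": [0, 0, 0], "claw": 1}, {"translation": [0, 0, 0], "rot": [0, 0, 0], "claw": 1}, {"translation": [10, 10, 0], "rot": [0, 0, 0], "claw": 1}, {"translation": [10, 20, 10], "rot": [0, 0, 0], "claw": 1}, {"translation": [0, 20, 40], "rot": [0, 0, 0], "claw": 1}, {"translation": [0, 10, 40], "rot": [0, 0, 0], "claw": 1}, {"translation": [0, 0, 40], "rot": [0, 0, 0], "claw": 1}, {"translation": [0, 0, 20], "rot": [0, 0, 0], "claw": 1}]'

```text
time: 43.25
ee_pos: [0.6298, 0.2992, 0.2431]
eef_rot: [-0.054, 0.701, -0.086, 0.706]
ft_force: [0.1, -0.2, 0.3]
gripper_width: 0.0002
```

```bash
python3 - <<'E'
from knob import *
st(); im=np.ascontiguousarray(grab_frame("scene")[:,:,::-1]); cv2.imwrite("pics/s20.png",im); knob("k10")
E
```

```text
43.25 [0.6298 0.2992 0.2431] [ 0.1 -0.2  0.3] 0.0002
top 85 [236.1 264.5] [226 263] [247 266]
scene 9 [387.2 185.1] [385 184] [389 186]
knob top-ray z 0.12 caddy x -0.0736 y 0.1715
knob top-ray z 0.137 caddy x -0.0735 y 0.1687
```

View pics/s20.png

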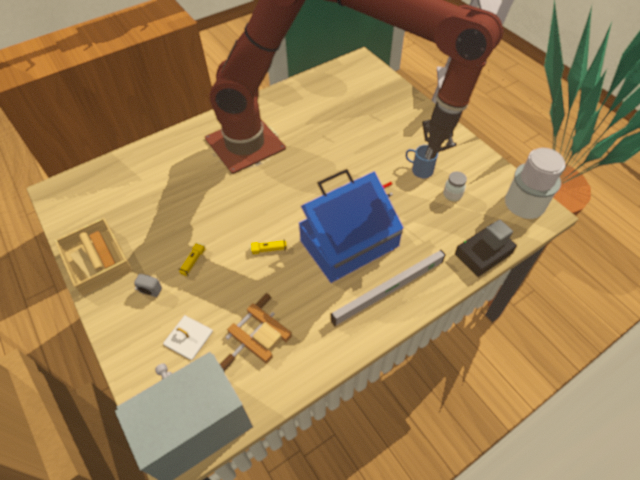

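The lid is sinking and the hand is clear of it. I'll wait.

>>> arm_command --deltas '[{"translation": [0, 0, 0], "rot": [0, 0, 0], "claw": 1}, {"translation": [0, 0, 0], "rot": [0, 0, 0], "claw": 1}, {"translation": [0, 0, 0], "rot": [0, 0, 0], "claw": 1}, {"translation": [0, 0, 0], "rot": [0, 0, 0], "claw": 1}, {"translation": [0, 0, 0], "rot": [0, 0, 0], "claw": 1}, {"translation": [0, 0, 0], "rot": [0, 0, 0], "claw": 1}, {"translation": [0, 0, 0], "rot": [0, 0, 0], "claw": 1}, {"translation": [0, 0, 0], "rot": [0, 0, 0], "claw": 1}, {"translation": [0, 0, 0], "rot": [0, 0, 0], "claw": 1}, {"translation": [0, 0, 0], "rot": [0, 0, 0], "claw": 1}]'

```text
time: 44.65
ee_pos: [0.629, 0.2991, 0.2408]
eef_rot: [-0.055, 0.702, -0.087, 0.705]
ft_force: [0.9, 0.2, -0.1]
gripper_width: 0.0001
```

>>> arm_command --deltas '[{"translation": [0, 0, 0], "rot": [0, 0, 0], "claw": 1}, {"translation": [0, 0, 0], "rot": [0, 0, 0], "claw": 1}, {"translation": [0, 0, 0], "rot": [0, 0, 0], "claw": 1}, {"translation": [0, 0, 0], "rot": [0, 0, 0], "claw": 1}, {"translation": [0, 0, 0], "rot": [0, 0, 0], "claw": 1}, {"translation": [0, 0, 0], "rot": [0, 0, 0], "claw": 1}, {"translation": [0, 0, 0], "rot": [0, 0, 0], "claw": 1}, {"translation": [0, 0, 0], "rot": [0, 0, 0], "claw": 1}, {"translation": [0, 0, 0], "rot": [0, 0, 0], "claw": 1}, {"translation": [0, 0, 0], "rot": [0, 0, 0], "claw": 1}]'

```text
time: 45.9
ee_pos: [0.629, 0.2991, 0.2408]
eef_rot: [-0.055, 0.702, -0.087, 0.705]
ft_force: [-0.2, -0.3, 0.3]
gripper_width: 0.0001
```

>>> arm_command --deltas '[{"translation": [0, 0, 0], "rot": [0, 0, 0], "claw": 1}, {"translation": [0, 0, 0], "rot": [0, 0, 0], "claw": 1}, {"translation": [0, 0, 0], "rot": [0, 0, 0], "claw": 1}, {"translation": [0, 0, 0], "rot": [0, 0, 0], "claw": 1}, {"translation": [0, 0, 0], "rot": [0, 0, 0], "claw": 1}, {"translation": [0, 0, 0], "rot": [0, 0, 0], "claw": 1}, {"translation": [0, 0, 0], "rot": [0, 0, 0], "claw": 1}, {"translation": [0, 0, 0], "rot": [0, 0, 0], "claw": 1}, {"translation": [0, 0, 0], "rot": [0, 0, 0], "claw": 1}, {"translation": [0, 0, 0], "rot": [0, 0, 0], "claw": 1}]'

```text
time: 47.15
ee_pos: [0.629, 0.2991, 0.2408]
eef_rot: [-0.055, 0.702, -0.087, 0.705]
ft_force: [0.5, -1.3, 0.4]
gripper_width: 0.0003
```

```bash
python3 - <<'E'
from knob import *
st()
im={n:np.ascontiguousarray(grab_frame(n)[:,:,::-1]) for n in("scene","top")}
for n in im: cv2.imwrite(f"pics/e_{n}.png",im[n])
# compare with start inside caddy region
for n,(a,b,w,h) in {"top":(220,195,140,100),"scene":(295,180,125,100)}.items():
    d=cv2.absdiff(cv2.imread(f"pics/{n}0.png"),im[n])[b:b+h,a:a+w].max(2); print(n,(d>60).sum())
knob()
E
```

```text
47.15 [0.629  0.2991 0.2408] [ 0.5 -1.3  0.4] 0.0003
top 0
scene 645
top 88 [239.8 266.5] [229 265] [251 268]
scene 4 [385.5 194.5] [385 194] [386 195]
knob top-ray z 0.12 caddy x -0.079 y 0.1612
knob top-ray z 0.137 caddy x -0.0789 y 0.1585
```

View pics/e_scene.png

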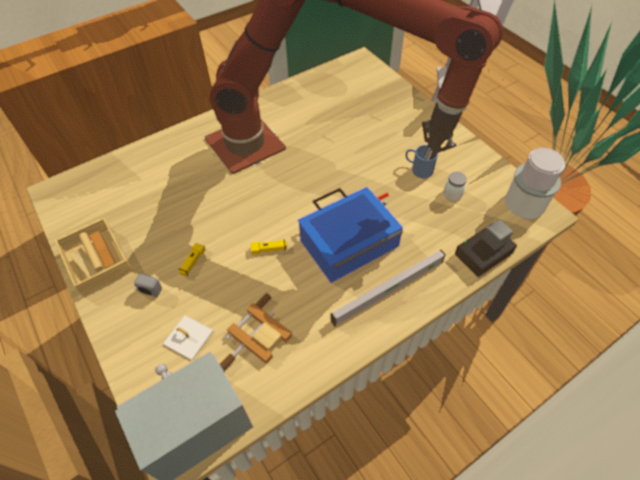

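View pics/e_top.png

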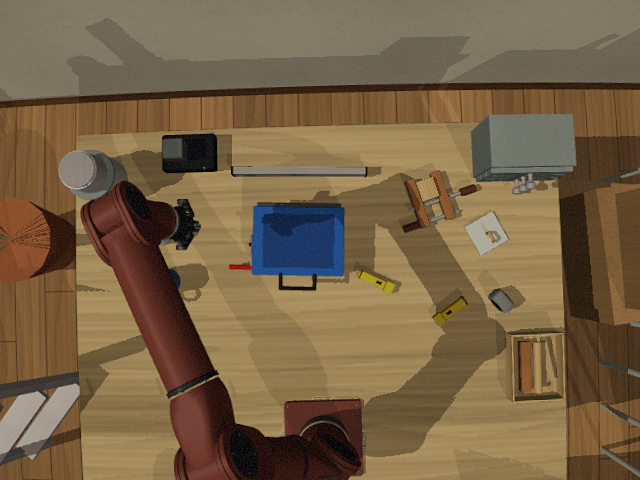

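The lid is shut. The top view of the caddy matches the start image with no changed pixels. The scene view differs in 645 pixels, probably arm shadow on the lid. I'll wait once more, check the handle edges in the scene view, then hand in.

>>> arm_command --deltas '[{"translation": [0, 0, 0], "rot": [0, 0, 0], "claw": 1}, {"translation": [0, 0, 0], "rot": [0, 0, 0], "claw": 1}, {"translation": [0, 0, 0], "rot": [0, 0, 0], "claw": 1}, {"translation": [0, 0, 0], "rot": [0, 0, 0], "claw": 1}, {"translation": [0, 0, 0], "rot": [0, 0, 0], "claw": 1}, {"translation": [0, 0, 0], "rot": [0, 0, 0], "claw": 1}, {"translation": [0, 0, 0], "rot": [0, 0, 0], "claw": 1}, {"translation": [0, 0, 0], "rot": [0, 0, 0], "claw": 1}, {"translation": [0, 0, 0], "rot": [0, 0, 0], "claw": 1}, {"translation": [0, 0, 0], "rot": [0, 0, 0], "claw": 1}]'

```text
time: 48.6
ee_pos: [0.629, 0.2991, 0.2408]
eef_rot: [-0.055, 0.702, -0.087, 0.705]
ft_force: [0.2, 0.8, 1.2]
gripper_width: 0.0001
```

```bash
python3 - <<'E'
from knob import *
st(); im=np.ascontiguousarray(grab_frame("scene")[:,:,::-1]); s0=cv2.imread("pics/scene0.png")
for nm,(a,b,w,h) in {"handle":(308,182,45,32),"lid front-left corner":(355,182,25,15)}.items():
    d=cv2.absdiff(s0,im)[b:b+h,a:a+w].max(2); print(nm,(d>40).sum(),d.max())
print(hand_in())
E
```

```text
48.6 [0.629  0.2991 0.2408] [0.2 0.8 1.2] 0.0001
handle 398 81
lid front-left corner 0 15
the job is handed in; nothing more can be done
None
```

The largest torch is in the caddy, the lid is shut and I handed the job in at about 48.6 s of the 72 s allowed. No verdict was reported.

**What I did:**
- **Lid:** I raised it by the handle, then pushed it the last part with the bar loose between the fingers, in small steps. The tool forces stayed within about 1.5 N of zero while feeling for the end. The knee dropped back and locked, and the lid stood by itself once I let go.
- **Torch:** I laid it on the caddy floor and let go of it while the lid was standing.
- **Stay:** I pushed the red knob about 80 mm towards the front. The lid rose slightly, the stay folded and the lid sank shut, with the hand already clear.

**Last checks:**
- **Lid shut:** The top view of the caddy showed no changed pixels against the start image. The lid's front-left corner in the scene view also matched.
- **Handle area:** This check disagreed. 398 pixels differed there in the scene view. I think it is the arm's shadow, as the handle looked in place, but I did not confirm that.
- **Bystanders:** They look unmoved, but the raised arm partly hid the mug and jar in the last top view.
- **Torch at rest:** I could not see the torch after the lid closed. It was lying still inside just before.

**What went wrong on the way:** My first attempt to grip the handle closed on nothing. In the pictures the fingertips stood about 30 mm higher than the reported pose and `tcp_to_tips` imply. I allowed for that in later moves and had to grip the handle again, lower down. I never read the stay's strain directly, so the only evidence that it stayed within limits is the low tool force.

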